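# Hang the carriers in the spares chest and shut its lid

## Robot

A 6-joint arm with a two-finger parallel gripper is mounted at the origin on the work surface. World frame = base frame: x ahead of the robot, y to its left, z up, the work surface at z = 0. Lengths are in m, angles in rad, forces in N, time in s.
With the tool pointing down it reaches from about 0.35 to 0.775 m from the base axis. Payload 5.5 kg.
Tool frame: the origin (TCP) lies between the finger pads; the fingertips stand 19 mm ahead of it and the grasp point (between the pads) is the TCP; z points along the fingers, y is the direction in which the jaws open and shut (so a half turn about z gives the same grasp; the last joint's range is limited). The gripper opens to 85 mm and grips with 20 to 120 N. Pads are 22 mm wide; open, the fingers measure 114 mm over their backs; the gripper's body (76 mm by 85 mm) begins 54 mm behind the grasp point. The pads swing forward as they close: fully open they stand 13 mm farther back than shut.
Start: joints at [-1.323, 0.313, 0.046, 1.304, 0, 1.431], TCP at [0.217, -0.532, 0.25] pointing down, gripper open.
Joint ranges: [-2.76, 2.76], [-0.86, 1.69], [-1.03, 1.26], [-2.2, 2.34], [-1.47, 1.5], [-3.14, 3.14]. Speed limits (rad/s): [2.57, 2.57, 3.14, 3.14, 3.14, 3.14].

## Interface

Orientations are given as a unit quaternion [w, x, y, z].
In Python, from workcell import get_state, cams, workorder gives the robot as it stands.
- The arm moves only by the tool play_rows, never from a script. Its argument "series" is text: rows parted by semicolons, each of 7 numbers parted by spaces: the opening in per cent of the stroke, from 0 (shut) to 100 (fully open), then the shift along the tool's x, y, z in cm, then the turn, a rotation vector about the tool's x, y, z in degrees. A call has 1 to 12 rows; each row shifts and turns the commanded pose from where the row before left it, along the tool's axes as they then stand; what a row does not reach is not made up. A row lasts 1/8 s, in which the tool goes at most 62.5 mm and 10.7 degrees, less where a joint would pass 70% of its speed; a pose out of reach is approached as far as the arm can. A call with a gripper value outside its range is refused whole. The fingers move at their own pace and stop on an object; "newtons" is the grip in N (left out, the last holds). Time passes only in rows, so rows that do not move let the fingers close. It gives the time, the measured TCP pose, the force and the opening at its end, in the units of the state.
- get_state(): the state, without advancing time (a new reading comes with each control period).
- cams.read_camera(name): name is "scene" or "top" or "wrist"; returns the picture (420x560x3 uint8, red, green, blue); there is no depth.
- cams.get_calibration(name): a dict with "fx", "fy", "cx", "cy" (pixels), "rvec" (rotation vector, rad) and "tvec" (3), from world to camera coordinates, as OpenCV has them. Camera axes: x right, y down, z forward; pixel columns grow to the right and rows downward; lengths in m; the calibration is good to about 2 mm. The wrist camera is an equidistant fisheye: a pixel r from the principal point sees the ray r / f radians off the axis. A picture is of the moment at which its call begins: read the wrist's pose just before it. get_calibration takes no time and is no camera call; for the wrist camera it gives the pose at the moment of the call.
- workorder.hand_in(): hands the job in, once; it reports no verdict.
The state is a dict: "clock": time; "joint_pos": joint angles; "qvel": joint speeds; "tau": joint torques, N m; "tcp_pos": TCP position; "orientation": TCP orientation; "wrist_force": force on the tool from outside, world axes, zero at the start; "ft_torque": the same for the moment, N m; "finger_gap": finger opening in m.
Only numpy, scipy, OpenCV 4.12 (cv2) and the standard library are available. Lean on these libraries where they do the work, as an engineer would, in place of code of your own. Each camera call takes 0.05 s, during which the arm holds its last target.

## Task

Put the spares away and shut the chest: hang every grey carrier standing on the counter by its hook over the rail inside the chest, all of them first on the lid-stay side of the black mark, and then slide them all along the rail past the mark towards the other end, still hanging. Then lift the knee of the folding lid stay by its knob past centre to unlock it, and lower the lid gently until it is fully shut. Leave the other things on the counter where they are.

Things in the scene. Friction and masses are not known exactly. Their poses are not given: they have to be found in the camera images.
- carrier1_mid (a point): grey plastic carrier, hook side towards x, upright at the start (all four alike; some may be absent). Body 50 x 36 x 55 mm (x, y, z), 0.10 to 0.20 kg, weighted steel foot; on its middle a dark grip tab 20 (x) x 14 (y) x 36 mm tall: 91 mm in all. This point: middle, 45.5 mm above the underside
- carrier2_mid (a point): grey plastic carrier, hook side towards x, upright at the start (all four alike; some may be absent). Body 50 x 36 x 55 mm (x, y, z), 0.10 to 0.20 kg, weighted steel foot; on its middle a dark grip tab 20 (x) x 14 (y) x 36 mm tall: 91 mm in all. This point: middle, 45.5 mm above the underside
- carrier3_mid (a point): grey plastic carrier, hook side towards x, upright at the start (all four alike; some may be absent). Body 50 x 36 x 55 mm (x, y, z), 0.10 to 0.20 kg, weighted steel foot; on its middle a dark grip tab 20 (x) x 14 (y) x 36 mm tall: 91 mm in all. This point: middle, 45.5 mm above the underside
- carrier4_mid (a point): grey plastic carrier, hook side towards x, upright at the start (all four alike; some may be absent). Body 50 x 36 x 55 mm (x, y, z), 0.10 to 0.20 kg, weighted steel foot; on its middle a dark grip tab 20 (x) x 14 (y) x 36 mm tall: 91 mm in all. This point: middle, 45.5 mm above the underside
- carrier1_hook (a point): middle of the hook slot of carrier1, at the underside of the hook plate: 32.5 mm in x from the carrier's middle, 50 mm above its underside. Slot 15 mm wide (x) between the body and a lip 4 mm thick that hangs 18 mm down; hook 30 mm wide (y), plate 5 mm. This point belongs over the top edge of the rail. Axes as the carrier's
- carrier2_hook (a point): middle of the hook slot of carrier2, at the underside of the hook plate: 32.5 mm in x from the carrier's middle, 50 mm above its underside. Slot 15 mm wide (x) between the body and a lip 4 mm thick that hangs 18 mm down; hook 30 mm wide (y), plate 5 mm. This point belongs over the top edge of the rail. Axes as the carrier's
- carrier3_hook (a point): middle of the hook slot of carrier3, at the underside of the hook plate: 32.5 mm in x from the carrier's middle, 50 mm above its underside. Slot 15 mm wide (x) between the body and a lip 4 mm thick that hangs 18 mm down; hook 30 mm wide (y), plate 5 mm. This point belongs over the top edge of the rail. Axes as the carrier's
- carrier4_hook (a point): middle of the hook slot of carrier4, at the underside of the hook plate: 32.5 mm in x from the carrier's middle, 50 mm above its underside. Slot 15 mm wide (x) between the body and a lip 4 mm thick that hangs 18 mm down; hook 30 mm wide (y), plate 5 mm. This point belongs over the top edge of the rail. Axes as the carrier's
- chest: grey sheet-metal chest fixed to the counter, 160 (x) x 356 (y) x 125 mm tall, walls and floor 6 mm, open top. Origin: middle of its underside. x from its front to its hinge side, y from the lid-stay end to the other end, z up
- rail_mid (a point): middle of the top edge of the rail: a flat aluminium bar 8 mm thick (x), 40 mm tall, along the chest's y, 344 mm long from end wall to end wall. Top 75 mm above the counter, 50 mm below the rim; 25.5 mm from the chest's middle in +x. Chest's axes. Carriers hang on its -x side with the lip behind it (+x), 19 mm clear of the floor, leaning up to 0.2 rad; they slide easily (under 4 N)
- mark (a point): the black mark on the rail, a stripe 8 mm wide across it (no obstacle), repeated on the front rim and front; this point: middle of the stripe, top edge of the rail; chest's axes. A carrier is past the mark when its middle lies on the +y side of it. It is within 8 mm of rail_mid
- chest_hinge (a point): middle of the lid's hinge line, on top of the chest's far (+x) wall, 125 mm above the counter; it runs along the chest's y. Chest's axes
- lid_edge (a point): middle of the lid's free edge, half-way through it. Lid: grey plate 160 mm from hinge to edge, 356 mm wide, 8 mm thick, its underside in the hinge line's plane; it stands open at first, 84 degrees from shut. Axes turn with the lid: x from edge to hinge, z out of its outer face
- lid (a joint): lid angle, rad: 0 as held open by the locked stay, 1.466 fully shut on the rim. A stiff friction hinge (about 0.36 N m) keeps the lid at any angle once unlocked, so it has to be pushed or drawn down all the way (up to 5 N at its edge)
- stay_knee (a joint): knee angle of the folding lid stay, rad: 0 locked (sagging on its stop), 0.22 straight (dead centre), above that unlocked and folding, about 2.9 with the lid shut. Two flat steel links, 85 mm between pivots, outside the chest's -y end; the upper one is pivoted to the lid 100 mm from the hinge. Locked, it blocks the lid. Friction keeps the knee where it is left
- knee_knob (a point): middle of the black knob, a round bar 14 mm thick along the chest's y that sticks out from the knee to 77 mm from the chest's end wall, with a 20 mm end disc; this point: on its axis, 60 mm from the end wall. The knee moves up and to the chest's front (-x) on a circle of 85 mm radius about stay_pivot; dead centre is about 9 mm away
- stay_pivot (a point): point on the axis of the stay's lower pivot, level with knee_knob along y: 130 mm from the hinge line towards the front, 20 mm below the rim. Chest's axes
- cleaner_mid (a point): bystander: yellow bottle 72 mm wide, 190 mm tall; its middle
- jar_mid (a point): bystander: amber jar 72 mm wide, 90 mm tall; its middle
- carton_mid (a point): bystander: cardboard carton 120 x 160 x 90 mm; its middle
- tape_mid (a point): bystander: roll of tape lying flat, 90 mm wide, 45 mm tall; its middle
Things that resemble listed ones, but are neither listed nor needed, are in the scene too. What is shaped like the part that bears carrier4_mid but green or yellow is not meant. Leave any turquoise look-alike of the part that bears carrier3_mid alone.

How it is judged:
By the outcome, as a careful person would: the job done as asked, in the order asked, and still so for the second after the job is handed in, with the robot touching nothing.
Of carrier1, carrier2, carrier3, carrier4 only 3 to 4 are there at a start; the rules pass over those that are not, and their reading is None.
At some moment in a run one of carrier1, carrier2, carrier3, carrier4 may be knocked a few centimetres aside while the robot is not near it.
It also fails if it takes over 208 s, if anything falls off the work surface, if the arm or the gripper's body presses on something with over 40 N, if the wrist force passes 120 N, or if a joint passes its speed limit or range.

## Working session

There is one attempt and no reset: what is moved stays moved. The work goes in short steps, Python scripts to look and compute and a tool call to move; the robot and the scene stay as the last step left them, time stands still between calls to the robot, and variables do not carry over. Pictures are saved under pics/ and viewed, and the job is handed in when it is done.

Besides the shell and the picture viewer there is one more tool, called after "Call:" by a JSON object that holds its "op" and its "data", one argument or row to a line. play_rows: Moves the arm, as the interface text tells. Its arguments: {"type":"object","properties":{"series":{"type":"string"},"newtons":{"type":"number"}},"required":["series"]}

```bash
ls; mkdir -p pics
python3 - <<'E'
from workcell import get_state,cams,workorder
import cv2
s=get_state();print(s)
for n in ["scene","top","wrist"]:
    print(n,cams.get_calibration(n))
    cv2.imwrite(f"pics/{n}0.png",cams.read_camera(n)[:,:,::-1])
E
```

```text
pics
{'clock': 0.0, 'joint_pos': array([-1.32261771e+00,  3.13967387e-01,  4.49867642e-02,  1.30361304e+00,
       -5.35014482e-06,  1.43123447e+00]), 'qvel': array([-0.00030506, -0.00024806, -0.00089235, -0.00023284,  0.00151775,
        0.00034446]), 'tau': array([ 5.68729627e-05, -4.80628502e+01,  2.98534298e+01,  1.93711667e-02,
       -1.79049894e-04, -5.11344098e-06]), 'tcp_pos': array([ 0.21729723, -0.53184214,  0.24943082]), 'orientation': array([-8.97199280e-04,  9.81265557e-01,  1.92657983e-01, -5.14524181e-05]), 'wrist_force': array([ 0.32854167, -0.93149902,  0.52336005]), 'ft_torque': array([ 0.01403907, -0.01080888, -0.02180393]), 'finger_gap': 0.08566003604367431}
scene {'fx': 406.75484031816796, 'fy': 406.75484031816796, 'cx': 277.4942824372662, 'cy': 212.07836463478174, 'rvec': array([ 0.61061767,  2.59509591, -1.22154256]), 'tvec': array([ 0.54303714, -0.02439531,  1.56103401])}
top {'fx': 492.1029012348205, 'fy': 492.1029012348205, 'cx': 277.92668238211434, 'cy': 208.87283135008965, 'rvec': array([ 2.1333769 , -2.11464922,  0.19122334]), 'tvec': array([4.80448598e-04, 6.07892903e-01, 1.48862880e+00])}
wrist {'fx': 325.19226210127806, 'fy': 325.19226210127806, 'cx': 277.57313918395334, 'cy': 204.26305967511007, 'rvec': array([-2.36881938,  1.58889024,  0.26870374]), 'tvec': array([-0.57439487, -0.04197335,  0.38132395])}
```

View pics/scene0.png

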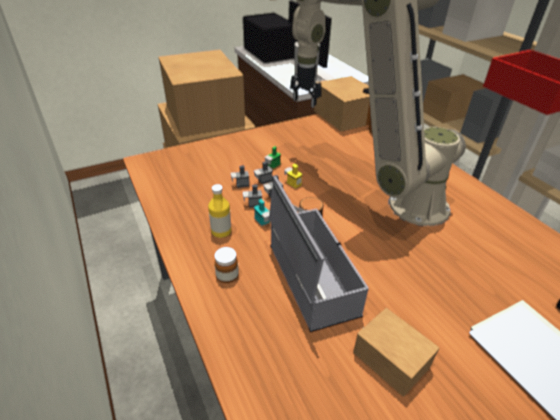

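View pics/top0.png

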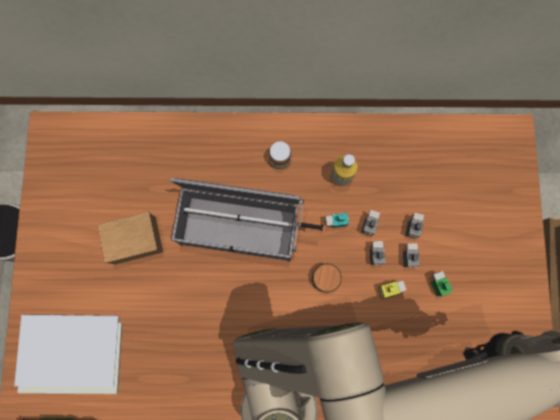

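View pics/wrist0.png

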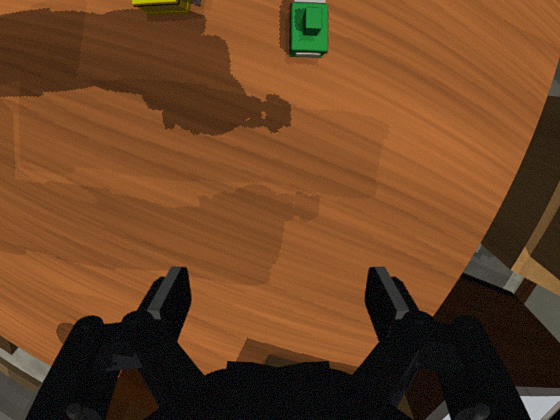

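Run:
```python
import cv2
i=cv2.imread("pics/top0.png")
cv2.imwrite("pics/top0a.png",cv2.resize(i[190:310,310:470],None,fx=5,fy=5,interpolation=cv2.INTER_CUBIC))
cv2.imwrite("pics/top0b.png",cv2.resize(i[165:285,165:325],None,fx=5,fy=5,interpolation=cv2.INTER_CUBIC))
```

```text
(no output)
```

View pics/top0a.png

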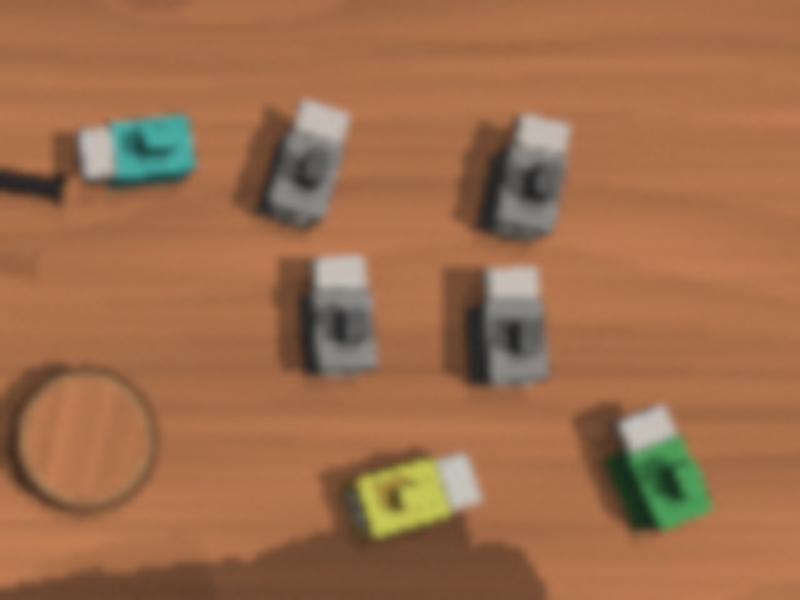

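View pics/top0b.png

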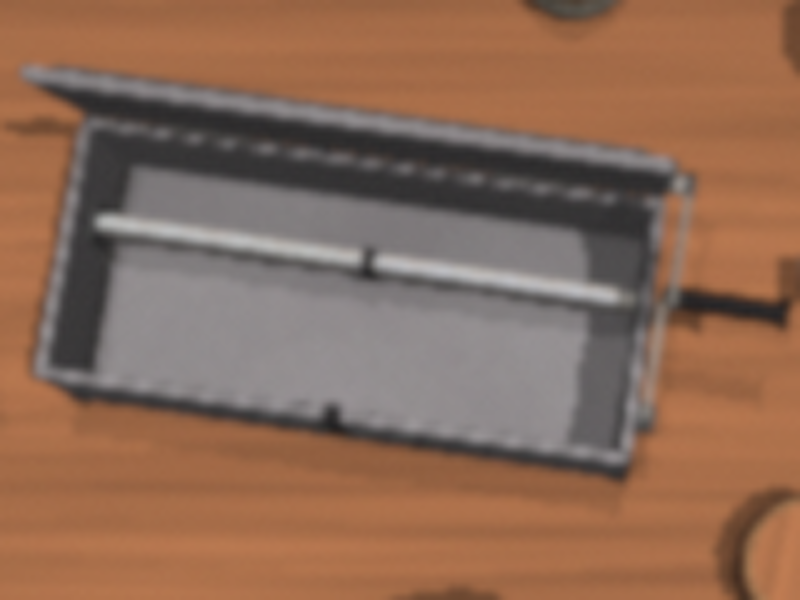

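```bash
cat > h.py <<'E'
import numpy as np, cv2, json
from scipy.spatial.transform import Rotation as R
from scipy.optimize import least_squares
def cal(n):
    from workcell import cams
    return cams.get_calibration(n)
def proj(c,P,fish=False):
    P=np.atleast_2d(P); X=R.from_rotvec(c['rvec']).apply(P)+c['tvec']
    if fish:
        r=np.hypot(X[:,0],X[:,1]); th=np.arctan2(r,X[:,2]); k=th/np.maximum(r,1e-9)
        return np.c_[c['cx']+c['fx']*k*X[:,0],c['cy']+c['fy']*k*X[:,1]]
    return np.c_[c['cx']+c['fx']*X[:,0]/X[:,2],c['cy']+c['fy']*X[:,1]/X[:,2]]
def unproj(c,uv,z,fish=False):
    uv=np.atleast_2d(uv).astype(float); d=(uv-[c['cx'],c['cy']])/[c['fx'],c['fy']]
    if fish:
        th=np.hypot(d[:,0],d[:,1]); k=np.sin(th)/np.maximum(th,1e-9)
        D=np.c_[d*k[:,None],np.cos(th)]
    else: D=np.c_[d,np.ones(len(d))]
    Ri=R.from_rotvec(c['rvec']).inv(); o=Ri.apply(-np.array(c['tvec'])); w=Ri.apply(D)
    return o+w*((np.asarray(z)-o[2])/w[:,2])[:,None]
def chestw(p,P):  # p=x,y,yaw
    c,s=np.cos(p[2]),np.sin(p[2]); P=np.atleast_2d(P).astype(float)
    return np.c_[p[0]+c*P[:,0]-s*P[:,1],p[1]+s*P[:,0]+c*P[:,1],P[:,2]]
def delta(s,pos,yaw):
    """from state to TCP pos, pointing down with tool x axis heading yaw (world). returns shift cm in tool axes, rotvec deg in tool axes"""
    q=s['orientation'];R0=R.from_quat([q[1],q[2],q[3],q[0]])
    cx,sx=np.cos(yaw),np.sin(yaw)
    R1=R.from_matrix(np.array([[cx,sx,0],[sx,-cx,0],[0,0,-1]]))
    return R0.inv().apply(np.array(pos)-s['tcp_pos'])*100, np.degrees((R0.inv()*R1).as_rotvec())
E
python3 - <<'E'
from h import *
t=cal('top')
P=np.array([[-80,178,125],[-80,-178,125],[25.5,172,75],[25.5,-172,75]])/1e3
uv=np.array([[40,377],[632,463],[97,222],[634,297]])/5+165
f=lambda p:(proj(t,chestw(p,P))-uv).ravel()
r=least_squares(f,[.5,0,0]);print(r.x,f(r.x))
m=unproj(t,[[369/5+165,263/5+165]],.075);print('mark',m)
print('mark rim',unproj(t,[[333/5+165,414/5+165]],.125))
for nm,(tab,a,b) in dict(A=((313,165),(300,100),(348,112)),B=((543,180),(523,114),(569,124)),C=((350,325),(314,260),(363,256)),D=((520,335),(487,268),(537,266))).items():
    T=unproj(t,np.array([tab])/5+[310,190],.091)[0];H=unproj(t,np.array([a,b])/5+[310,190],.055)
    d=H[0]-H[1];print(nm,T,H.mean(0),'yaw hookdir',np.degrees(np.arctan2(*(H.mean(0)-T)[[1,0]])), 'edge',np.degrees(np.arctan2(-d[0],d[1])),np.hypot(*d[:2]))
E
```

```text
[ 0.55288804  0.13094431 -0.13141891] [-0.83241412  0.17057698 -0.12226121 -0.20470332 -0.79692101 -0.18077095
  1.7846489   0.14517659]
mark [[0.57585446 0.12637317 0.075     ]]
mark rim [[0.47699353 0.14127626 0.125     ]]
A [ 0.56003556 -0.2832437   0.091     ] [ 0.60319333 -0.29796096  0.055     ] yaw hookdir -18.82992904126814 edge -13.89160578626807 0.030780923198851392
B [ 0.55200709 -0.42293809  0.091     ] [ 0.59611074 -0.43671636  0.055     ] yaw hookdir -17.34914686149132 edge -12.09959288866137 0.029163504309721196
C [ 0.46271111 -0.30299011  0.091     ] [ 0.50748292 -0.30439445  0.055     ] yaw hookdir -1.7965934315540752 edge 5.178189969057431 0.03055851383951511
D [ 0.45759575 -0.40506276  0.091     ] [ 0.50282014 -0.41166128  0.055     ] yaw hookdir -8.301227507555584 edge 2.798674768707328 0.031039786214704143
```

```bash
cat >> h.py <<'E'
def rows(pos,yawdeg,n,grip,s=None,dec=2,vert=True):
    """n rows from now to TCP pos, tool down, tool-x heading yawdeg. feedback-rounded"""
    from workcell import get_state
    s=s or get_state()
    q=s['orientation'];R0=R.from_quat([q[1],q[2],q[3],q[0]])
    a=np.radians(yawdeg);c,d=np.cos(a),np.sin(a)
    R1=R.from_matrix(np.array([[c,d,0],[d,-c,0],[0,0,-1]]))
    full=(R0.inv()*R1).as_rotvec(); p=np.array(s['tcp_pos']);Rc=R0;out=[];p0=p.copy()
    for i in range(1,n+1):
        tgt=p0+(np.array(pos)-p0)*i/n; Rt=R0*R.from_rotvec(full*i/n)
        sh=np.round(Rc.inv().apply(tgt-p)*100,dec); rv=np.round(np.degrees((Rc.inv()*Rt).as_rotvec()),1)
        p=p+Rc.apply(sh/100); Rc=Rc*R.from_rotvec(np.radians(rv))
        out.append(' '.join('%g'%v for v in [grip,*sh,*rv]))
    print('; '.join(out).replace('-0 ','0 '))
def shot(n,name,crop=None,f=1):
    from workcell import cams
    c=cams.get_calibration(n); im=cams.read_camera(n)[:,:,::-1]
    cv2.imwrite(f'pics/{name}_raw.png',im); json.dump({k:np.array(v).tolist() for k,v in c.items()},open(f'pics/{name}.json','w'))
    return c,im
def ld(name):
    c=json.load(open(f'pics/{name}.json')); return c
E
python3 -c "
from h import *
rows([.46,-.42,.26],90,8,60)"
```

```text
60 3.34 -0.15 -0.13 0 0 -8.5; 60 3.32 0.35 -0.13 0 0 -8.4; 60 3.24 0.83 -0.13 0 0 -8.5; 60 3.07 1.29 -0.13 0 0 -8.5; 60 2.86 1.74 -0.12 0 0 -8.5; 60 2.56 2.14 -0.13 0 -0.1 -8.4; 60 2.22 2.49 -0.14 0 0 -8.5; 60 1.84 2.8 -0.13 -0.1 0 -8.5
```

Call:
{"op": "play_rows", "data": {
  "series": "60 3.34 -0.15 -0.13 0 0 -8.5; 60 3.32 0.35 -0.13 0 0 -8.4; 60 3.24 0.83 -0.13 0 0 -8.5; 60 3.07 1.29 -0.13 0 0 -8.5; 60 2.86 1.74 -0.12 0 0 -8.5; 60 2.56 2.14 -0.13 0 0 -8.4; 60 2.22 2.49 -0.14 0 0 -8.5; 60 1.84 2.8 -0.13 0 0 -8.5; 60 0 0 0 0 0 0"
}}

```text
clock: 1.27
tcp_pos: [0.4618, -0.4191, 0.2601]
orientation: [-0.0, 0.706, 0.708, 0.0]
wrist_force: [-0.7, -0.4, 0.2]
finger_gap: 0.0512
```

```bash
python3 -c "
from h import *
c,i=shot('wrist','w1')
from workcell import get_state
s=get_state();print(s['tcp_pos'],s['orientation'],s['clock'])
"
```

```text
[ 0.46073871 -0.41966663  0.26013304] [-4.43547370e-04  7.06673512e-01  7.07539636e-01 -1.20478880e-04] 1.325
```

View pics/w1_raw.png

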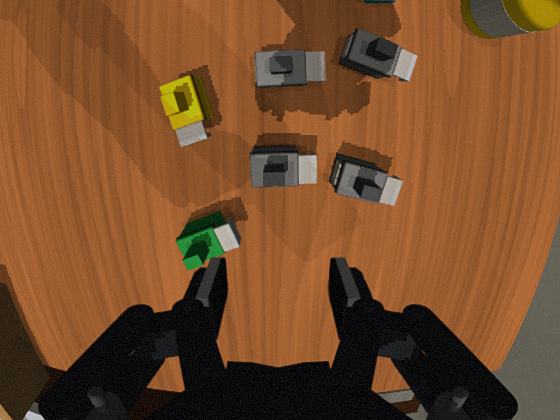

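Run:
```python
import cv2
i=cv2.imread("pics/w1_raw.png")
cv2.imwrite("pics/w1a.png",cv2.resize(i[20:220,240:430],None,fx=4,fy=4,interpolation=cv2.INTER_CUBIC)[:600])
cv2.imwrite("pics/w1b.png",cv2.resize(i[130:220,240:420],None,fx=4.4,fy=4.4,interpolation=cv2.INTER_CUBIC))
```

```text
(no output)
```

View pics/w1b.png

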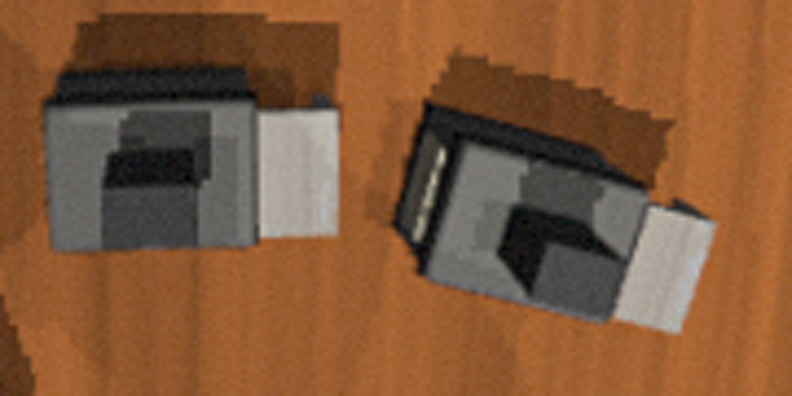

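View pics/w1a.png

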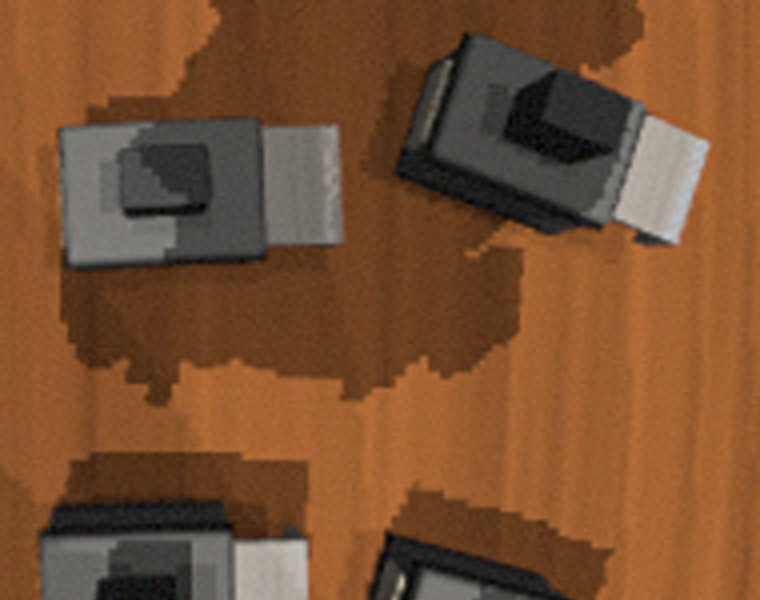

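Run:
```python
from h import *
c=ld('w1')
M=np.array([[-25,18],[25,18],[25,-18],[-25,-18],[44,15],[44,-15]])/1e3
o1,f1=np.array([240,130]),4.4; o2,f2=np.array([240,20]),4
d=dict(D=(o1,f1,[[45,103],[255,100],[257,245],[50,249],[338,108],[336,236]]),
B=(o1,f1,[[465,138],[647,190],[612,322],[425,270],[716,222],[680,332]]),
C=(o2,f2,[[60,128],[262,120],[267,257],[68,266],[339,126],[343,243]]),
A=(o2,f2,[[468,36],[640,105],[607,222],[435,155],[707,145],[674,243]]))
for k,(o,f,uv) in d.items():
    uv=np.array(uv)/f+o; P=np.c_[M,np.full(6,.055)]
    g=lambda p:(proj(c,chestw(p,P),True)-uv).ravel()
    r=least_squares(g,[.5,-.35,0]);print(k,r.x[:2].round(4),np.degrees(r.x[2]).round(1),np.abs(r.fun).max().round(2))
```

```text
D [ 0.4599 -0.4103] 1.3 0.58
B [ 0.5547 -0.4233] -13.9 1.53
C [ 0.4661 -0.3055] 3.3 0.75
A [ 0.5614 -0.2845] -16.4 1.49
```

```bash
python3 -c "
from h import *
rows([.46,-.4103,.079],91.3,5,60)"
```

```text
60 0.19 -0.01 3.62 0 0 -0.2; 60 0.18 -0.01 3.63 0 0 -0.3; 60 0.19 -0.01 3.62 0 0 -0.2; 60 0.18 -0.01 3.62 0 0 -0.3; 60 0.19 -0.01 3.62 0 0 -0.2
```

Call:
{"op": "play_rows", "data": {
  "series": "60 0.93 -0.05 3.62 0 0 -1.3; 60 0 0 3.63 0 0 0; 60 0 0 3.62 0 0 0; 60 0 0 3.62 0 0 0; 60 0 0 3.62 0 0 0; 60 0 0 0 0 0 0; 0 0 0 0 0 0 0; 0 0 0 0 0 0 0; 0 0 0 0 0 0 0; 0 0 0 0 0 0 0; 0 0 0 0 0 0 0",
  "newtons": 50
}}

```text
clock: 2.7
tcp_pos: [0.4602, -0.4122, 0.0815]
orientation: [0.002, 0.699, 0.715, -0.0]
wrist_force: [-1.5, -0.5, 6.7]
finger_gap: 0.0193
```

```bash
python3 -c "
from h import *
p=[.5529,.1309,-.1314]
print(chestw(p,[[-.007,y,0] for y in (-.015,-.054,-.093,-.132,-.23)]))
from workcell import get_state
s=get_state(); s['tcp_pos']=s['tcp_pos']+[0,0,.2]
rows([.51,-.02,.29],82.5,8,0,s)"
```

```text
[[ 0.54399501  0.11694646  0.        ]
 [ 0.53888515  0.07828267  0.        ]
 [ 0.53377528  0.03961887  0.        ]
 [ 0.52866541  0.00095507  0.        ]
 [ 0.51582524 -0.09620011  0.        ]]
0 4.89 0.73 -0.12 0 0 1.1; 0 4.9 0.64 -0.12 0 0 1.1; 0 4.91 0.55 -0.12 0 0.1 1.1; 0 4.92 0.45 -0.11 0.1 0 1.1; 0 4.93 0.36 -0.11 0 0 1.1; 0 4.93 0.26 -0.12 0 0 1.1; 0 4.94 0.17 -0.11 0 0 1.1; 0 4.94 0.07 -0.11 0 0.1 1.1
```

Call:
{"op": "play_rows", "data": {
  "series": "0 0 0 -4 0 0 0; 0 0 0 -5 0 0 0; 0 0 0 -6 0 0 0; 0 0 0 -6 0 0 0; 0 4.89 0.73 0 0 0 1.1; 0 4.9 0.64 0 0 0 1.1; 0 4.9 0.55 0 0 0 1.1; 0 4.9 0.45 0 0 0 1.1; 0 4.9 0.36 0 0 0 1.1; 0 4.9 0.26 0 0 0 1.1; 0 4.9 0.17 0 0 0 1.1; 0 4.9 0.1 0 0 0 1.1"
}}

```text
clock: 4.2
tcp_pos: [0.5093, -0.0188, 0.2897]
orientation: [0.0, 0.752, 0.659, 0.0]
wrist_force: [0.8, -0.3, -1.6]
finger_gap: 0.019
```

Call:
{"op": "play_rows", "data": {
  "series": "0 0 0 0 0 0 0; 0 0 0 0 0 0 0"
}}

```text
clock: 4.45
tcp_pos: [0.5094, -0.0205, 0.2896]
orientation: [0.0, 0.751, 0.66, -0.0]
wrist_force: [0.5, -0.3, -1.7]
finger_gap: 0.0189
```

```bash
python3 -c "
from h import *
c,i=shot('wrist','w2')
c,i=shot('scene','s2')
from workcell import get_state
s=get_state();print(s['tcp_pos'],s['orientation'],s['clock'])
"
```

```text
[ 0.50936454 -0.02143256  0.28951831] [ 2.10231578e-05  7.52089264e-01  6.59061240e-01 -1.41792065e-04] 4.55
```

View pics/w2_raw.png

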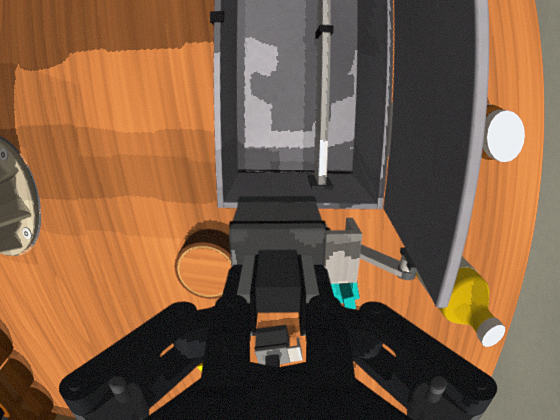

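Run:
```python
import cv2
i=cv2.imread("pics/w2_raw.png")
cv2.imwrite("pics/w2a.png",cv2.resize(i[140:260,205:405],None,fx=4,fy=4,interpolation=cv2.INTER_CUBIC))
cv2.imwrite("pics/w2b.png",cv2.resize(i[0:120,205:405],None,fx=4,fy=4,interpolation=cv2.INTER_CUBIC))
```

```text
(no output)
```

View pics/w2a.png

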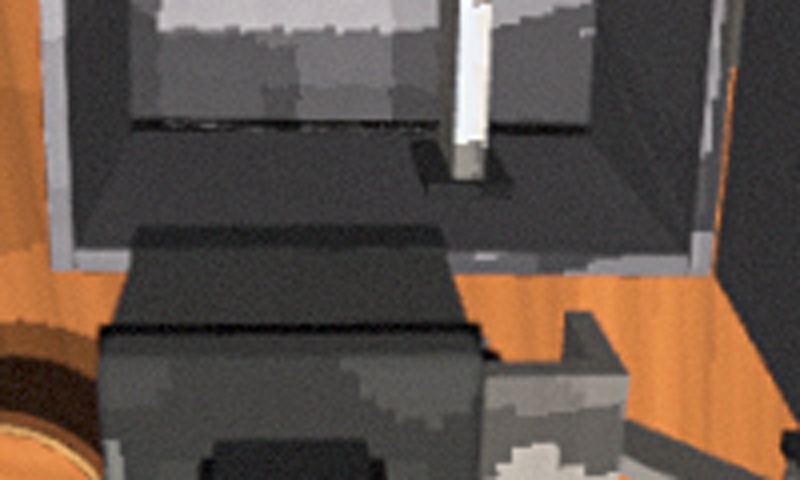

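View pics/w2b.png

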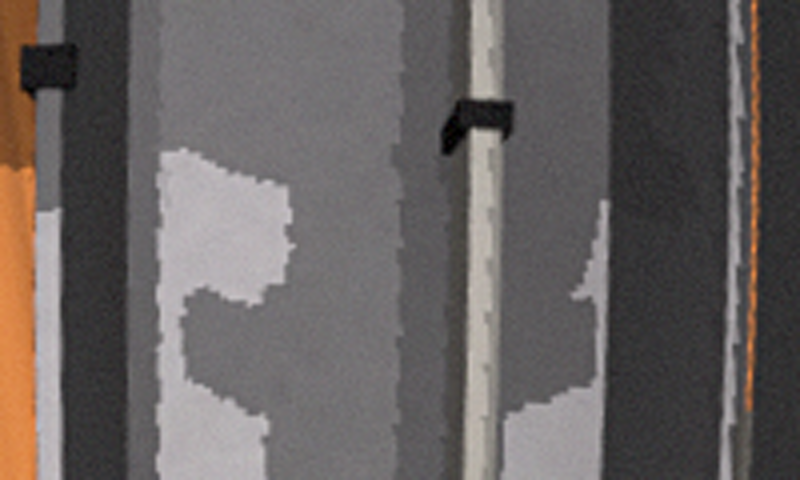

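Run:
```python
from h import *
c=ld('w2')
P=np.array([[-80,-178,125],[-74,-172,125],[80,-178,125],[74,-172,125],[21.5,-172,75],[29.5,-172,75]])/1e3
uv=np.array([[52,271],[77,250],[713,275],[692,250],[453,179],[487,179]])/4+[205,140]
um=np.array([[483,113]])/4+[205,0]; ur=np.array([[44,68]])/4+[205,0]
def g(p):
    a=proj(c,chestw(p,P),True)-uv
    b=proj(c,chestw(p,[[.0255,p[3],.075]]),True)-um
    d=proj(c,chestw(p,[[-.077,p[3],.125]]),True)-ur
    return np.r_[a,b,d].ravel()
r=least_squares(g,[.55,.13,-.13,0]);print(r.x,np.degrees(r.x[2]));print(g(r.x).reshape(-1,2).round(2))
p=r.x
print(chestw(p,[[-.007,y,0] for y in (-.015,-.054,-.093,-.132)]))
```

```text
[ 0.55434774  0.13475376 -0.1287221  -0.00173388] -7.375232863288131
[[ 0.23 -0.3 ]
 [-0.18 -1.01]
 [-0.01 -1.37]
 [ 0.11 -0.94]
 [ 0.48  1.98]
 [-0.78  2.02]
 [-0.21 -0.35]
 [ 0.32  0.3 ]]
[[0.54548015 0.12077643 0.        ]
 [0.54047384 0.08209909 0.        ]
 [0.53546753 0.04342174 0.        ]
 [0.53046122 0.0047444  0.        ]]
```

```bash
python3 -c "
from h import *
rows([.5453,.119,.289],82.6,4,0)"
```

```text
0 3.6 0.43 0.01 0 0 -0; 0 3.6 0.43 0.01 0 0 -0.1; 0 3.59 0.44 0.02 0 0 -0; 0 3.6 0.43 0.01 0 0 -0
```

Call:
{"op": "play_rows", "data": {
  "series": "0 3.6 0.43 0 0 0 0; 0 3.6 0.43 0 0 0 0; 0 3.6 0.43 0 0 0 0; 0 3.6 0.43 0 0 0 0; 0 0 0 5 0 0 0; 0 0 0 5 0 0 0; 0 0 0 4 0 0 0; 0 0 0 0 0 0 0; 0 0 0 0 0 0 0"
}}

```text
clock: 5.68
tcp_pos: [0.5464, 0.1191, 0.1511]
orientation: [0.001, 0.752, 0.659, 0.001]
wrist_force: [0.4, 0.1, -1.0]
finger_gap: 0.0185
```

```bash
python3 -c "
from h import *
c,i=shot('wrist','w3')
from workcell import get_state
s=get_state();print(s['tcp_pos'],s['orientation'],s['clock'],s['wrist_force'])
p=[.5545,.1345,-.129]
P=chestw(p,[[-.007,-.015,0]])[0]
P[2]=s['tcp_pos'][2];rows(P,82.6,1,0)
"
```

```text
[0.54694932 0.11934624 0.15172579] [0.00109055 0.75210434 0.65904182 0.00132438] 5.725 [-1.32890228 -0.20835755 -2.08145319]
0 0.1 -0.15 0 0.2 0 -0.1
```

View pics/w3_raw.png

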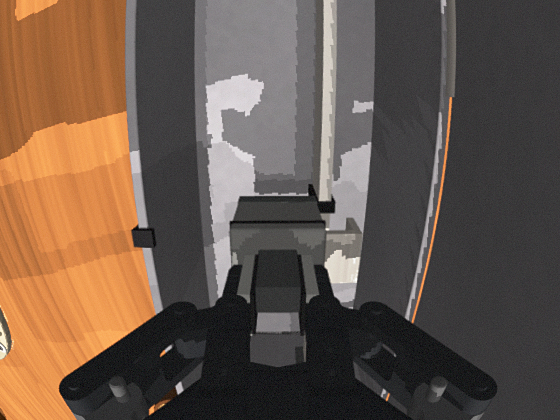

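Run:
```python
from h import *
i=cv2.imread("pics/w3_raw.png")
cv2.imwrite("pics/w3a.png",cv2.resize(i[120:290,220:420],None,fx=3.5,fy=3.5,interpolation=cv2.INTER_CUBIC))
c=ld('w3')
for p in ([.5545,.1345,-.129],):
    P=chestw(p,[[x,y,.075] for y in (0,.05) for x in (.0215,.0295)])
    print((proj(c,P,True)-[220,120])*3.5)
# measured rail to world
print(unproj(c,np.array([[368,100],[403,100],[350,0]])/3.5+[220,120],.075,True))
```

```text
[[341.31441844 292.60118146]
 [383.40173385 292.49667176]
 [349.60063489  24.32955263]
 [394.25384498  25.2951291 ]]
[[0.58413092 0.1673835  0.075     ]
 [0.59046622 0.16666674 0.075     ]
 [0.5827951  0.18562301 0.075     ]]
```

View pics/w3a.png

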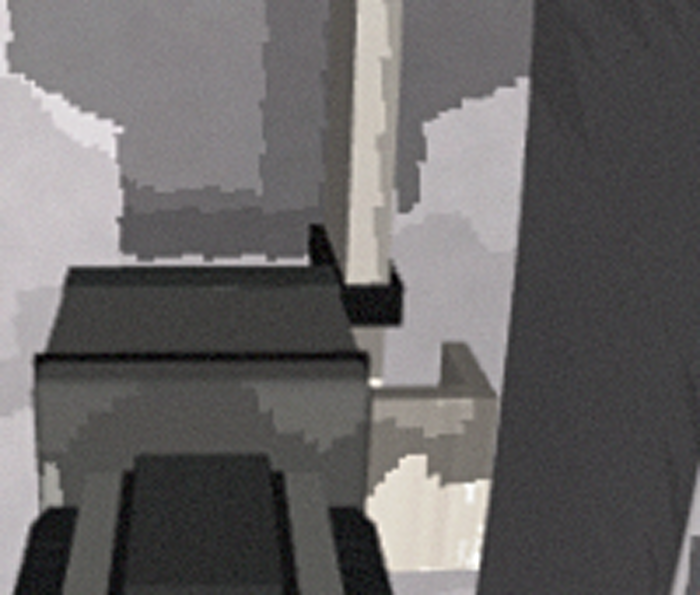

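Call:
{"op": "play_rows", "data": {
  "series": "0 0 0 1.5 0 0 0; 0 0 0 1.3 0 0 0; 0 0 0 0.8 0 0 0; 0 0 0 0.5 0 0 0; 0 0 0 0.2 0 0 0; 0 0 0 0 0 0 0"
}}

```text
clock: 6.48
tcp_pos: [0.5455, 0.12, 0.1068]
orientation: [0.0, 0.752, 0.66, 0.0]
wrist_force: [0.1, 0.3, -1.7]
finger_gap: 0.0191
```

Call:
{"op": "play_rows", "data": {
  "series": "0 0 0 0.2 0 0 0; 0 0 0 0.15 0 0 0; 0 0 0 0 0 0 0; 0 0 0 0 0 0 0"
}}

```text
clock: 6.98
tcp_pos: [0.5456, 0.12, 0.1063]
orientation: [0.001, 0.752, 0.66, 0.001]
wrist_force: [-8.8, -0.7, 19.4]
finger_gap: 0.019
```

Run:
```python
from h import *
c,im=shot('wrist','w4')
c,im2=shot('scene','s4')
cv2.imwrite("pics/w4a.png",np.hstack([cv2.resize(im[140:340,220:420],(560,560)),cv2.resize(im2[180:330,240:370],(240,560)[::1])]))
```

```text
(no output)
```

View pics/w4a.png

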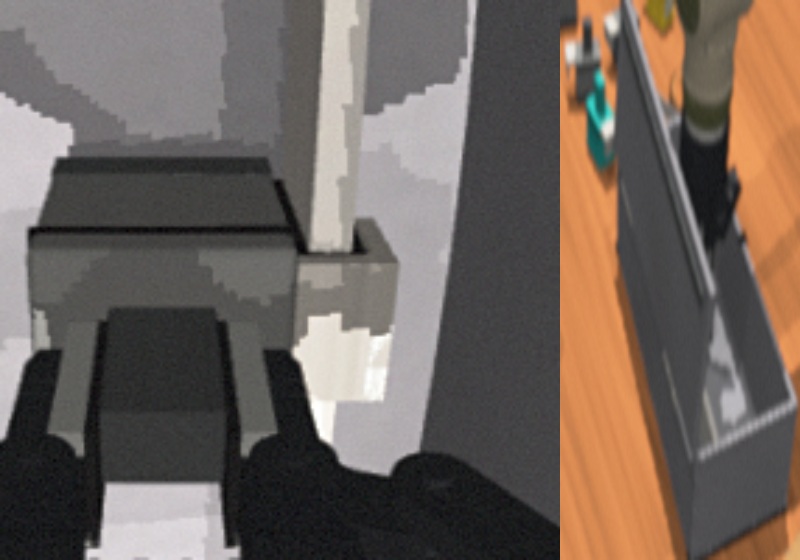

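Call:
{"op": "play_rows", "data": {
  "series": "0 0 0 -0.1 0 0 0; 60 0 0 0 0 0 0; 60 0 0 0 0 0 0; 60 0 0 0 0 0 0; 60 0 0 -3 0 0 0; 60 0 0 -6 0 0 0; 60 0 0 -6 0 0 0; 60 0 0 -3 0 0 0; 60 0 0 0 0 0 0"
}}

```text
clock: 8.2
tcp_pos: [0.5469, 0.12, 0.2869]
orientation: [0.002, 0.752, 0.659, 0.002]
wrist_force: [0.4, 0.3, -0.9]
finger_gap: 0.0514
```

Run:
```python
from h import *
c,im=shot('wrist','w5')
from workcell import get_state
s=get_state();print(s['tcp_pos'],s['orientation'],s['clock'])
rows([.5,-.40,.29],88,9,60)
```

```text
[0.54596393 0.1199428  0.28469575] [6.94632313e-04 7.51742732e-01 6.59455621e-01 8.15593458e-04] 8.25
60 -5.79 0.25 -0.06 0 0 -0.6; 60 -5.8 0.18 -0.06 0 0 -0.6; 60 -5.8 0.13 -0.06 0 0 -0.6; 60 -5.8 0.06 -0.06 0.1 0 -0.6; 60 -5.8 0 -0.06 0 0 -0.6; 60 -5.8 -0.05 -0.06 0 0 -0.7; 60 -5.8 -0.13 -0.06 0 0 -0.6; 60 -5.79 -0.19 -0.06 0 0 -0.6; 60 -5.8 -0.25 -0.06 0 0 -0.6
```

View pics/w5_raw.png

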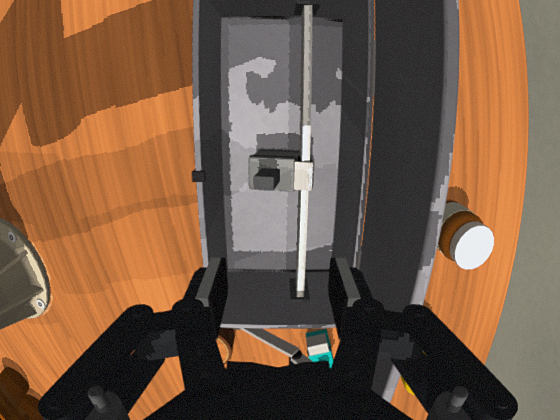

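Run:
```python
from h import *
im=cv2.imread('pics/w5_raw.png')
cv2.imwrite("pics/w5a.png",cv2.resize(im[130:230,180:340],None,fx=5,fy=5,interpolation=cv2.INTER_CUBIC))
c=ld('w5');p=[.5555,.1345,-.129]
def q(u,z):
    w=unproj(c,u,z,True)-[p[0],p[1],0]; r=R.from_euler('z',-p[2]).apply(w); return (r*1e3).round(1)
print(q([[198,177]],.125),q([[266,183]],.116),q([[303,166],[303,186]],.08))
print('end wall inner far top',q([[307,7]],.075))
```

```text
[[-78.   -2.5 125. ]] [[-15.3 -11.2 116. ]] [[ 22.4  -2.8  80. ]
 [ 22.8 -24.5  80. ]]
end wall inner far top [[ 25.7 164.5  75. ]]
```

View pics/w5a.png

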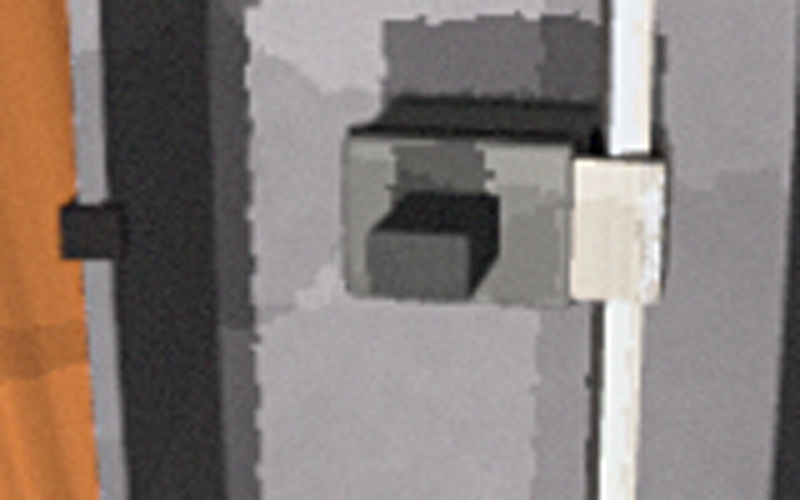

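Run:
```python
from h import *
rows([.49,-.42,.28],90,10,60)
```

```text
60 -5.43 0.15 0.05 0 0 -0.7; 60 -5.42 0.08 0.04 0 0 -0.8; 60 -5.43 0.01 0.05 0 0 -0.7; 60 -5.43 -0.06 0.04 0 0 -0.8; 60 -5.43 -0.14 0.05 0.1 0 -0.7; 60 -5.42 -0.2 0.04 0 0 -0.8; 60 -5.42 -0.28 0.05 0 0 -0.7; 60 -5.42 -0.34 0.05 0 0 -0.8; 60 -5.41 -0.42 0.04 0 0 -0.7; 60 -5.41 -0.49 0.05 0 0 -0.8
```

Call:
{"op": "play_rows", "data": {
  "series": "60 -5.43 0.15 0 0 0 -0.7; 60 -5.42 0.08 0 0 0 -0.8; 60 -5.43 0 0 0 0 -0.7; 60 -5.43 -0.06 0 0 0 -0.8; 60 -5.43 -0.14 0 0 0 -0.7; 60 -5.42 -0.2 0 0 0 -0.8; 60 -5.42 -0.28 0 0 0 -0.7; 60 -5.42 -0.34 0 0 0 -0.8; 60 -5.41 -0.42 0 0 0 -0.7; 60 -5.41 -0.49 0 0 0 -0.8; 60 0 0 0 0 0 0; 60 0 0 0 0 0 0"
}}

```text
clock: 9.75
tcp_pos: [0.4886, -0.4195, 0.2818]
orientation: [-0.002, 0.707, 0.707, 0.0]
wrist_force: [0.5, 0.3, 0.3]
finger_gap: 0.0514
```

Run:
```python
from h import *
c,im=shot('wrist','w6')
cv2.imwrite("pics/w6a.png",cv2.resize(im[0:230,150:450],(800,613))[:600])
```

View pics/w6a.png

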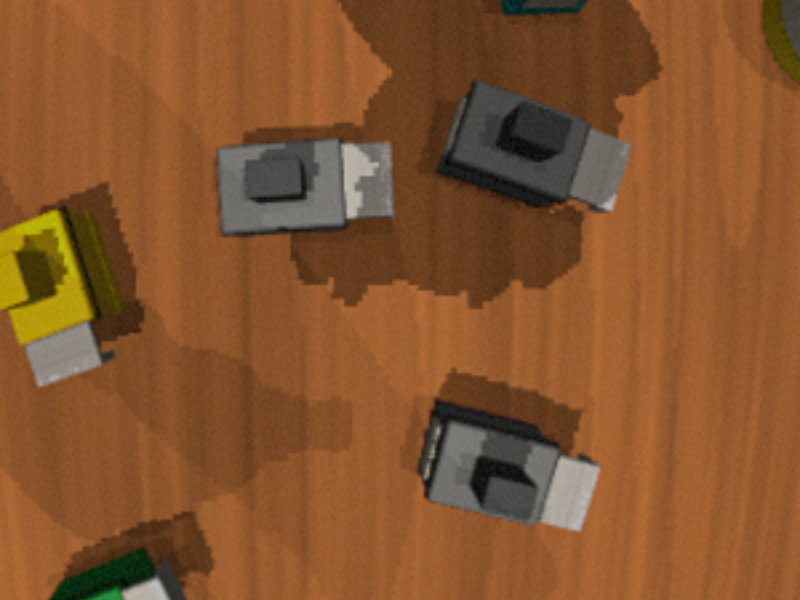

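```bash
cat >> h.py <<'E'
MC=np.array([[-25,18],[25,18],[25,-18],[-25,-18],[44,15],[44,-15]])/1e3
def fitc(c,uv,z=.055):
    P=np.c_[MC,np.full(6,z)]
    g=lambda p:(proj(c,chestw(p,P),True)-uv).ravel()
    r=least_squares(g,[.5,-.35,0]);print(r.x[:2].round(4),np.degrees(r.x[2]).round(1),np.abs(r.fun).max().round(2));return r.x
E
python3 - <<'E'
from h import *
c=ld('w6')
for uv in ([[218,148],[341,140],[346,226],[223,235],[390,142],[393,216]],[[478,82],[593,126],[566,200],[447,155],[631,145],[609,211]],[[449,416],[559,450],[534,523],[426,496],[599,464],[580,530]]):
    r=fitc(c,np.array(uv)/2.6667+[150,0])
    if uv[0][0]==218: rows([r[0],r[1],.15],90+np.degrees(r[2]),4,60)
E
```

```text
[ 0.4661 -0.3056] 3.4 0.8
60 2.83 -0.56 3.32 0 0 -0.8; 60 2.83 -0.53 3.32 0 -0.1 -0.9; 60 2.84 -0.48 3.32 -0.1 0 -0.8; 60 2.86 -0.44 3.32 0 0 -0.8
[ 0.5619 -0.2842] -18.0 1.67
[ 0.5541 -0.423 ] -14.3 1.21
```

Call:
{"op": "play_rows", "data": {
  "series": "60 2.83 -0.56 3.3 0 0 -0.8; 60 2.83 -0.53 3.3 0 0 -0.9; 60 2.84 -0.48 3.3 0 0 -0.8; 60 2.86 -0.44 3.3 0 0 -0.8; 60 0 0 3.4 0 0 0; 60 0 0 3.2 0 0 0; 60 0 0 0 0 0 0; 0 0 0 0 0 0 0; 0 0 0 0 0 0 0; 0 0 0 0 0 0 0; 0 0 0 0 0 0 0; 0 0 0 0 0 0 0"
}}

```text
clock: 11.3
tcp_pos: [0.4673, -0.3076, 0.0876]
orientation: [0.001, 0.686, 0.727, 0.0]
wrist_force: [-1.2, 0.1, 6.9]
finger_gap: 0.0189
```

Run:
```python
from h import *
from workcell import get_state
s=get_state(); s['tcp_pos']=s['tcp_pos']+[0,0,.2]
p=[.5553,.1345,-.129]
T=chestw(p,[[-.007,-.055,.288]])[0];print(T)
rows(T,82.6,8,0,s)
```

```text
[0.54128282 0.08085749 0.288     ]
0 4.79 1.2 -0.01 0 0 1.3; 0 4.82 1.1 -0.01 0 0 1.4; 0 4.85 0.97 -0.01 0 0 1.3; 0 4.87 0.87 -0.02 0.1 0 1.4; 0 4.88 0.74 -0.01 0 0.1 1.3; 0 4.9 0.64 0 0 0 1.3; 0 4.92 0.52 -0.01 0 0 1.4; 0 4.93 0.41 0 0 0 1.3
```

Call:
{"op": "play_rows", "data": {
  "series": "0 0 0 -4 0 0 0; 0 0 0 -5 0 0 0; 0 0 0 -6 0 0 0; 0 0 0 -5 0 0 0; 0 4.79 1.2 0 0 0 1.3; 0 4.82 1.1 0 0 0 1.4; 0 4.85 0.97 0 0 0 1.3; 0 4.87 0.87 0 0 0 1.4; 0 4.88 0.74 0 0 0 1.3; 0 4.9 0.64 0 0 0 1.3; 0 4.92 0.52 0 0 0 1.4; 0 4.93 0.41 0 0 0 1.3"
}}

```text
clock: 12.8
tcp_pos: [0.5406, 0.0831, 0.2861]
orientation: [0.0, 0.751, 0.66, -0.0]
wrist_force: [1.1, -0.2, -1.5]
finger_gap: 0.0189
```

Call:
{"op": "play_rows", "data": {
  "series": "0 0 0 4 0 0 0; 0 0 0 5 0 0 0; 0 0 0 4 0 0 0; 0 0 0 0 0 0 0; 0 0 0 0 0 0 0"
}}

```text
clock: 13.42
tcp_pos: [0.5414, 0.0815, 0.1575]
orientation: [0.001, 0.751, 0.66, 0.001]
wrist_force: [-0.2, 0.5, -0.7]
finger_gap: 0.019
```

Run:
```python
from h import *
c,im=shot('wrist','w7')
cv2.imwrite("pics/w7a.png",cv2.resize(im[110:330,210:430],None,fx=2.7,fy=2.7))
from workcell import get_state
s=get_state();print(s['tcp_pos'],s['wrist_force'])
rows([.5413,.0809,s['tcp_pos'][2]],82.6,1,0)
```

```text
[0.54195972 0.08148204 0.15818148] [-0.1460086  -0.22726259 -1.23300427]
0 -0.07 -0.06 0 0.2 0 0
```

View pics/w7a.png

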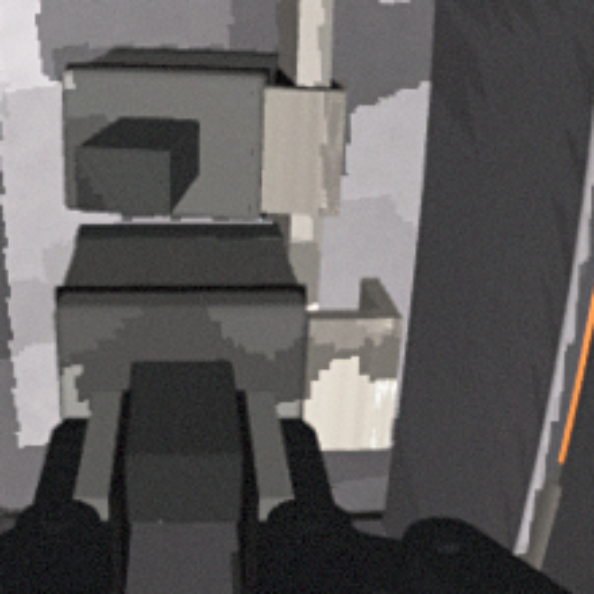

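Call:
{"op": "play_rows", "data": {
  "series": "0 -0.1 0 1.5 0 0 0; 0 0 0 1.3 0 0 0; 0 0 0 0.8 0 0 0; 0 0 0 0.5 0 0 0; 0 0 0 0.2 0 0 0; 0 0 0 0.2 0 0 0; 0 0 0 0.1 0 0 0; 0 0 0 0 0 0 0"
}}

```text
clock: 14.48
tcp_pos: [0.5401, 0.0807, 0.1125]
orientation: [0.0, 0.751, 0.66, 0.0]
wrist_force: [-8.5, -0.1, 15.1]
finger_gap: 0.0189
```

Call:
{"op": "play_rows", "data": {
  "series": "0 0 0 -0.1 0 0 0; 60 0 0 0 0 0 0; 60 0 0 0 0 0 0; 60 0 0 0 0 0 0; 60 0 0 -3 0 0 0; 60 0 0 -5 0 0 0; 60 0 0 -6 0 0 0; 60 0 0 -3.5 0 0 0; 60 0 0 0 0 0 0"
}}

```text
clock: 15.6
tcp_pos: [0.5422, 0.0806, 0.2894]
orientation: [0.002, 0.751, 0.66, 0.002]
wrist_force: [0.4, -0.0, -0.1]
finger_gap: 0.0509
```

Run:
```python
from h import *
c,im=shot('wrist','w8')
cv2.imwrite("pics/w8a.png",cv2.resize(im[50:250,180:380],None,fx=3,fy=3))
rows([.51,-.40,.285],85,9,60)
```

```text
60 -5.34 0.34 0.02 0 0 -0.3; 60 -5.34 0.32 0.03 0 0 -0.2; 60 -5.35 0.29 0.02 0.1 0 -0.3; 60 -5.34 0.27 0.02 0 0 -0.3; 60 -5.35 0.24 0.03 0 0 -0.2; 60 -5.34 0.22 0.02 0 0 -0.3; 60 -5.35 0.19 0.02 0 0 -0.3; 60 -5.35 0.16 0.03 0.1 0 -0.2; 60 -5.35 0.15 0.02 0 0 -0.3
```

View pics/w8a.png

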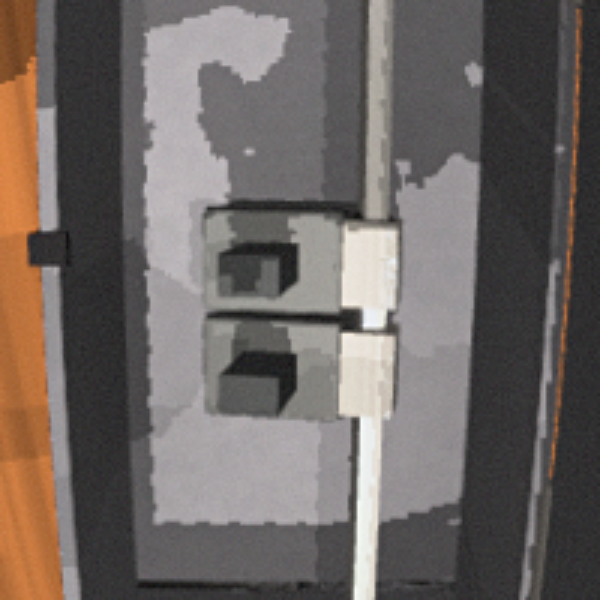

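Call:
{"op": "play_rows", "data": {
  "series": "60 -5.34 0.34 0 0 0 -0.3; 60 -5.34 0.32 0 0 0 -0.2; 60 -5.35 0.29 0 0 0 -0.3; 60 -5.34 0.27 0 0 0 -0.3; 60 -5.35 0.24 0 0 0 -0.2; 60 -5.34 0.22 0 0 0 -0.3; 60 -5.35 0.19 0 0 0 -0.3; 60 -5.35 0.16 0 0 0 -0.2; 60 -5.35 0.15 0 0 0 -0.3; 60 0 0 0 0 0 0; 60 0 0 0 0 0 0"
}}

```text
clock: 17.02
tcp_pos: [0.5086, -0.3994, 0.2841]
orientation: [-0.002, 0.737, 0.675, 0.0]
wrist_force: [-0.1, 0.6, -0.6]
finger_gap: 0.0514
```

Run:
```python
from h import *
c,im=shot('wrist','w9')
cv2.imwrite("pics/w9a.png",cv2.resize(im[0:230,170:470],(800,613))[:600])
```

```text
(no output)
```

View pics/w9a.png

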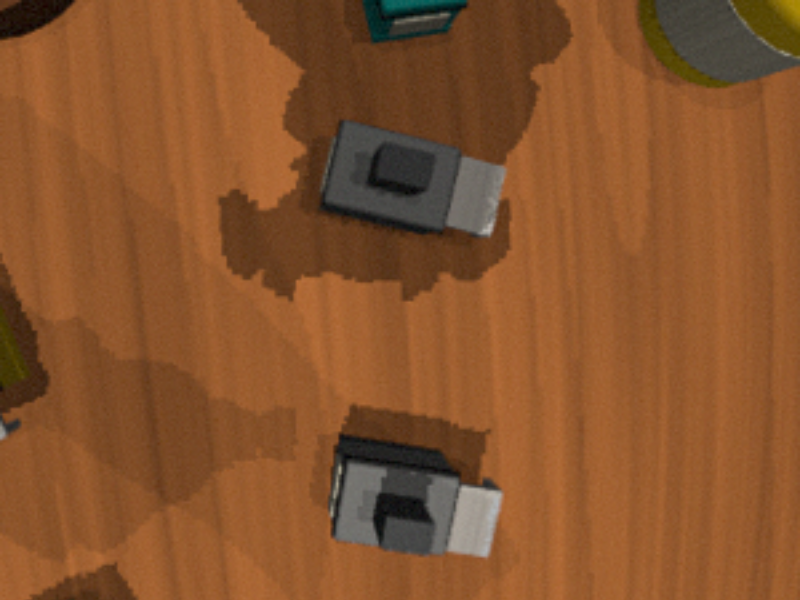

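Run:
```python
from h import *
c=ld('w9')
r=[fitc(c,np.array(uv)/2.6667+[170,0]) for uv in ([[343,458],[461,475],[445,554],[333,540],[501,488],[490,556]],[[345,121],[461,150],[442,232],[323,205],[505,168],[491,236]])]
for q in r: rows([q[0],q[1],.15],90+np.degrees(q[2]),4,60)
```

```text
[ 0.5544 -0.4237] -12.5 1.01
[ 0.562  -0.2848] -16.7 1.29
60 -0.53 1.19 3.37 0 0 1.9; 60 -0.48 1.21 3.37 -0.1 0 1.9; 60 -0.45 1.22 3.37 0 -0.1 1.9; 60 -0.4 1.23 3.37 0 0 1.9
60 2.95 1.08 3.38 0 0 2.9; 60 3 0.93 3.37 -0.1 0 3; 60 3.04 0.77 3.38 0 -0.1 2.9; 60 3.09 0.61 3.37 0 0 3
```

Call:
{"op": "play_rows", "data": {
  "series": "60 2.95 1.08 3.3 0 0 2.9; 60 3 0.93 3.3 0 0 3; 60 3.04 0.77 3.4 0 0 2.9; 60 3.09 0.61 3.4 0 0 3; 60 0 0 3.4 0 0 0; 60 0 0 3.3 0 0 0; 60 0 0 0 0 0 0; 0 0 0 0 0 0 0; 0 0 0 0 0 0 0; 0 0 0 0 0 0 0; 0 0 0 0 0 0 0; 0 0 0 0 0 0 0"
}}

```text
clock: 18.58
tcp_pos: [0.5632, -0.2867, 0.0869]
orientation: [0.001, 0.803, 0.596, 0.001]
wrist_force: [-0.4, 1.5, 6.0]
finger_gap: 0.0188
```

Run:
```python
from h import *
from workcell import get_state
s=get_state(); s['tcp_pos']=s['tcp_pos']+[0,0,.2]
p=[.5553,.1345,-.129]
T=chestw(p,[[-.007,-.095,.288]])[0];print(T)
rows(T,82.6,7,0,s)
```

```text
[0.53613712 0.04118985 0.288     ]
0 4.37 -1.72 -0.02 0 0 -1.3; 0 4.41 -1.63 -0.03 0 0 -1.4; 0 4.45 -1.51 -0.02 0.1 0 -1.3; 0 4.49 -1.41 -0.02 0 0 -1.4; 0 4.51 -1.31 -0.02 0 0 -1.3; 0 4.54 -1.2 -0.02 0 0 -1.3; 0 4.58 -1.1 -0.02 0.1 0 -1.4
```

Run:
```python
from h import *
from workcell import get_state
s=get_state(); s['tcp_pos']=s['tcp_pos']+[0,0,.2]
rows([.522,-.13,.288],82.6,4,0,s)
s['tcp_pos']=np.array([.522,-.13,.288]);a=np.radians(82.6)
s['orientation']=np.array([0,np.cos(a/2),np.sin(a/2),0])
rows([.5361,.0412,.288],82.6,4,0,s)
```

```text
0 3.45 -2.12 -0.03 0 0 -2.3; 0 3.54 -1.97 -0.04 0.1 0 -2.4; 0 3.61 -1.83 -0.03 0 0 -2.3; 0 3.69 -1.68 -0.03 0.1 0 -2.4
0 4.29 -0.2 0 0 0 0; 0 4.29 -0.2 0 0 0 0; 0 4.29 -0.21 0 0 0 0; 0 4.29 -0.2 0 0 0 0
```

Call:
{"op": "play_rows", "data": {
  "series": "0 0 0 -4 0 0 0; 0 0 0 -5 0 0 0; 0 0 0 -6 0 0 0; 0 0 0 -5 0 0 0; 0 3.45 -2.12 0 0 0 -2.3; 0 3.54 -1.97 0 0 0 -2.4; 0 3.61 -1.83 0 0 0 -2.3; 0 3.69 -1.68 0 0 0 -2.4; 0 4.29 -0.2 0 0 0 0; 0 4.29 -0.2 0 0 0 0; 0 4.29 -0.21 0 0 0 0; 0 4.29 -0.2 0 0 0 0"
}}

```text
clock: 20.08
tcp_pos: [0.535, 0.0429, 0.2852]
orientation: [0.0, 0.751, 0.66, 0.0]
wrist_force: [0.8, -0.3, -2.7]
finger_gap: 0.019
```

Call:
{"op": "play_rows", "data": {
  "series": "0 0 0 4 0 0 0; 0 0 0 5 0 0 0; 0 0 0 4 0 0 0; 0 0 0 0 0 0 0; 0 0 0 0 0 0 0"
}}

```text
clock: 20.7
tcp_pos: [0.5361, 0.0416, 0.1566]
orientation: [0.001, 0.751, 0.66, 0.001]
wrist_force: [0.4, -0.8, -1.3]
finger_gap: 0.0189
```

Run:
```python
from h import *
c,im=shot('wrist','w10')
cv2.imwrite("pics/w10a.png",cv2.resize(im[110:330,210:430],None,fx=2.7,fy=2.7))
from workcell import get_state
s=get_state();print(s['tcp_pos'],s['wrist_force'])
rows([.5361,.0412,s['tcp_pos'][2]],82.6,1,0)
```

```text
[0.53667519 0.04151981 0.15721067] [-0.17140813  0.01035624 -2.79148182]
0 -0.04 -0.05 0 0.2 0 0
```

View pics/w10a.png

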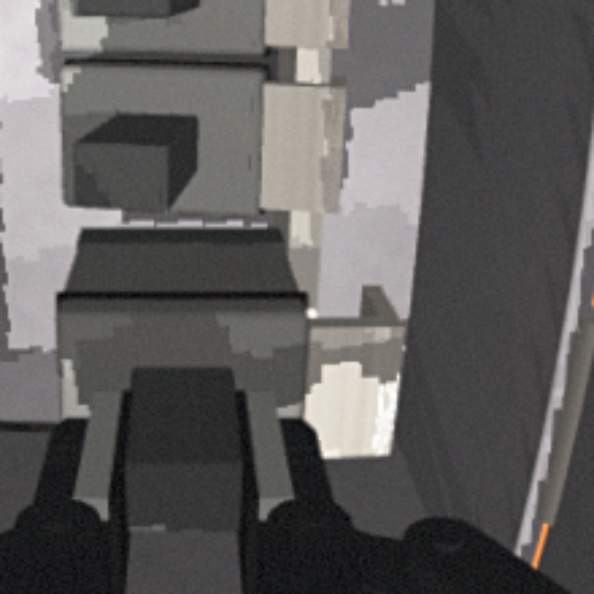

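Call:
{"op": "play_rows", "data": {
  "series": "0 0 0 1.5 0 0 0; 0 0 0 1.3 0 0 0; 0 0 0 0.8 0 0 0; 0 0 0 0.5 0 0 0; 0 0 0 0.2 0 0 0; 0 0 0 0.2 0 0 0; 0 0 0 0 0 0 0; 0 0 0 0 0 0 0"
}}

```text
clock: 21.75
tcp_pos: [0.535, 0.0418, 0.1119]
orientation: [0.0, 0.751, 0.66, 0.0]
wrist_force: [-5.1, -0.4, 10.4]
finger_gap: 0.0192
```

Call:
{"op": "play_rows", "data": {
  "series": "0 0 0 -0.05 0 0 0; 60 0 0 0 0 0 0; 60 0 0 0 0 0 0; 60 0 0 0 0 0 0; 60 0 0 -3 0 0 0; 60 0 0 -5 0 0 0; 60 0 0 -6 0 0 0; 60 0 0 -3.5 0 0 0; 60 0 0 0 0 0 0"
}}

```text
clock: 22.88
tcp_pos: [0.537, 0.0417, 0.289]
orientation: [0.002, 0.751, 0.66, 0.002]
wrist_force: [0.0, -0.1, -0.9]
finger_gap: 0.051
```

Run:
```python
from h import *
c,im=shot('wrist','w11')
cv2.imwrite("pics/w11a.png",cv2.resize(im[20:250,180:410],None,fx=2.6,fy=2.6))
rows([.525,-.46,.285],80,10,60)
```

```text
60 -4.99 0.53 0.02 0 0 0.3; 60 -4.99 0.57 0.02 0 0 0.2; 60 -4.98 0.57 0.02 0.1 0 0.3; 60 -4.98 0.61 0.01 0 0 0.2; 60 -4.98 0.62 0.02 0 0 0.3; 60 -4.98 0.65 0.02 0 0 0.3; 60 -4.97 0.67 0.02 0 0 0.2; 60 -4.97 0.69 0.01 0 0 0.3; 60 -4.97 0.72 0.02 0.1 0 0.3; 60 -4.96 0.74 0.02 0 0 0.2
```

View pics/w11a.png

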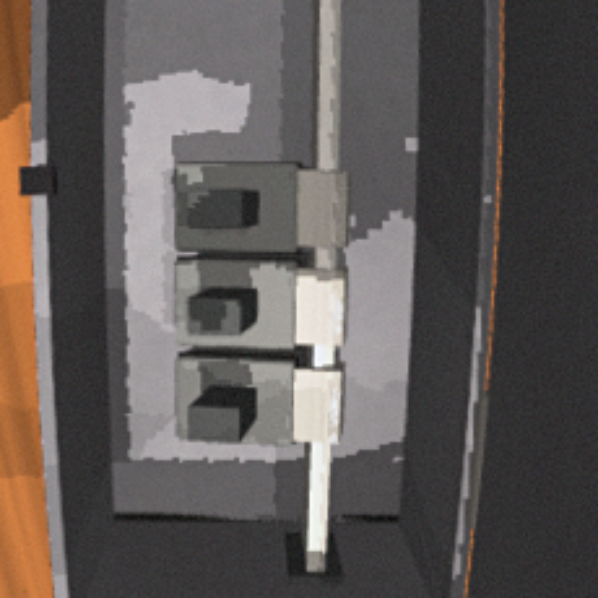

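Call:
{"op": "play_rows", "data": {
  "series": "60 -4.99 0.53 0 0 0 0.3; 60 -4.99 0.57 0 0 0 0.2; 60 -4.98 0.57 0 0 0 0.3; 60 -4.98 0.61 0 0 0 0.2; 60 -4.98 0.62 0 0 0 0.3; 60 -4.98 0.65 0 0 0 0.3; 60 -4.97 0.67 0 0 0 0.2; 60 -4.97 0.69 0 0 0 0.3; 60 -4.97 0.72 0 0 0 0.3; 60 -4.96 0.74 0 0 0 0.2; 60 0 0 0 0 0 0; 60 0 0 0 0 0 0"
}}

```text
clock: 24.42
tcp_pos: [0.5237, -0.4594, 0.2835]
orientation: [-0.002, 0.766, 0.643, 0.0]
wrist_force: [-0.5, 0.9, 0.5]
finger_gap: 0.051
```

Run:
```python
from h import *
c,im=shot('wrist','w12')
cv2.imwrite("pics/w12a.png",cv2.resize(im[0:230,170:470],(800,613))[:600])
```

```text
(no output)
```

View pics/w12a.png

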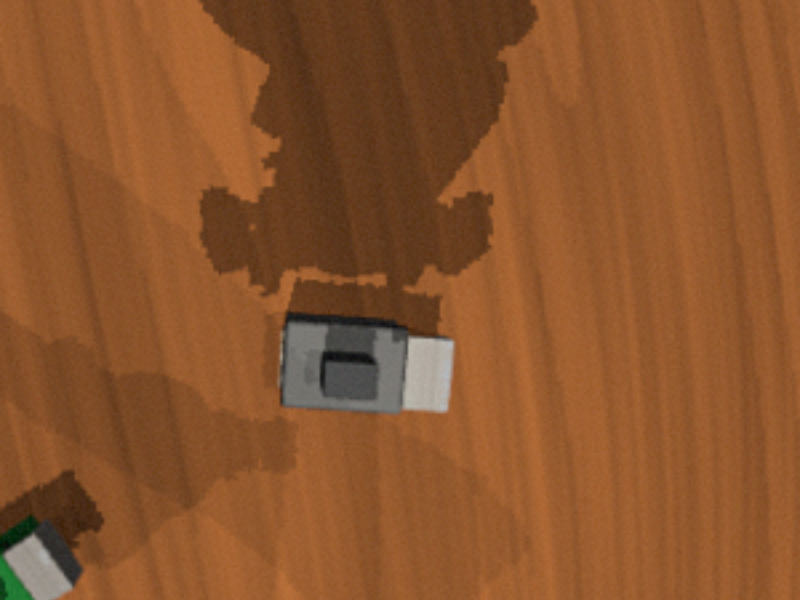

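Run:
```python
from h import *
c=ld('w12')
q=fitc(c,np.array([[288,322],[407,331],[402,411],[283,404],[454,342],[447,411]])/2.6667+[170,0])
rows([q[0],q[1],.15],90+np.degrees(q[2]),4,60)
```

```text
[ 0.5547 -0.4243] -13.5 1.43
60 0.98 0.61 3.36 0 0 0.9; 60 0.98 0.6 3.36 -0.1 0 0.9; 60 1 0.58 3.36 0 -0.1 0.9; 60 1.01 0.56 3.36 0 0 0.9
```

Call:
{"op": "play_rows", "data": {
  "series": "60 0.98 0.61 3.3 0 0 0.9; 60 0.98 0.6 3.3 0 0 0.9; 60 1 0.58 3.4 0 0 0.9; 60 1 0.56 3.4 0 0 0.9; 60 0 0 3.3 0 0 0; 60 0 0 3.3 0 0 0; 60 0 0 0 0 0 0; 0 0 0 0 0 0 0; 0 0 0 0 0 0 0; 0 0 0 0 0 0 0; 0 0 0 0 0 0 0; 0 0 0 0 0 0 0"
}}

```text
clock: 25.98
tcp_pos: [0.5557, -0.4264, 0.0877]
orientation: [0.002, 0.786, 0.619, 0.0]
wrist_force: [-0.7, 0.9, 6.2]
finger_gap: 0.0191
```

Run:
```python
from h import *
from workcell import get_state
s=get_state(); s['tcp_pos']=s['tcp_pos']+[0,0,.2]
p=[.5553,.1345,-.129]
T=chestw(p,[[-.007,-.135,.288]])[0];print(T)
rows([.51,-.20,.288],82.6,5,0,s)
s['tcp_pos']=np.array([.51,-.20,.288]);a=np.radians(82.6)
s['orientation']=np.array([0,np.cos(a/2),np.sin(a/2),0])
rows(T,82.6,4,0,s)
```

```text
[0.53099142 0.00152221 0.288     ]
0 4.19 -1.95 -0.02 0 0 -1.2; 0 4.22 -1.87 -0.01 0.1 0 -1.3; 0 4.27 -1.76 -0.02 0 0.1 -1.2; 0 4.31 -1.68 0 0 0 -1.2; 0 4.33 -1.59 -0.01 0.1 0 -1.3
0 5.06 -0.13 0 0 0 0; 0 5.07 -0.13 0 0 0 0; 0 5.06 -0.13 0 0 0 0; 0 5.06 -0.12 0 0 0 0
```

Call:
{"op": "play_rows", "data": {
  "series": "0 0 0 -4 0 0 0; 0 0 0 -6 0 0 0; 0 0 0 -6 0 0 0; 0 4.19 -1.95 -4 0 0 -1.2; 0 4.22 -1.87 0 0 0 -1.3; 0 4.27 -1.76 0 0 0 -1.2; 0 4.31 -1.68 0 0 0 -1.2; 0 4.33 -1.59 0 0 0 -1.3; 0 5.06 -0.13 0 0 0 0; 0 5.07 -0.13 0 0 0 0; 0 5.06 -0.13 0 0 0 0; 0 5.06 -0.12 0 0 0 0"
}}

```text
clock: 27.48
tcp_pos: [0.5301, 0.0036, 0.2859]
orientation: [0.0, 0.751, 0.66, 0.0]
wrist_force: [0.9, 0.5, -1.7]
finger_gap: 0.0191
```

Call:
{"op": "play_rows", "data": {
  "series": "0 0 0 4 0 0 0; 0 0 0 5 0 0 0; 0 0 0 4 0 0 0; 0 0 0 0 0 0 0; 0 0 0 0 0 0 0"
}}

```text
clock: 28.1
tcp_pos: [0.5311, 0.0019, 0.1572]
orientation: [0.001, 0.751, 0.66, 0.001]
wrist_force: [0.9, 0.6, -0.5]
finger_gap: 0.0189
```

Run:
```python
from h import *
c,im=shot('wrist','w13')
cv2.imwrite("pics/w13a.png",cv2.resize(im[110:330,210:430],None,fx=2.7,fy=2.7))
from workcell import get_state
s=get_state();print(s['tcp_pos'],s['wrist_force'])
rows([.531,.0015,s['tcp_pos'][2]],82.6,1,0)
```

```text
[0.53161033 0.00181438 0.15777199] [ 0.84084786  0.4411137  -0.89800247]
0 -0.04 -0.06 0 0.2 0 0
```

View pics/w13a.png

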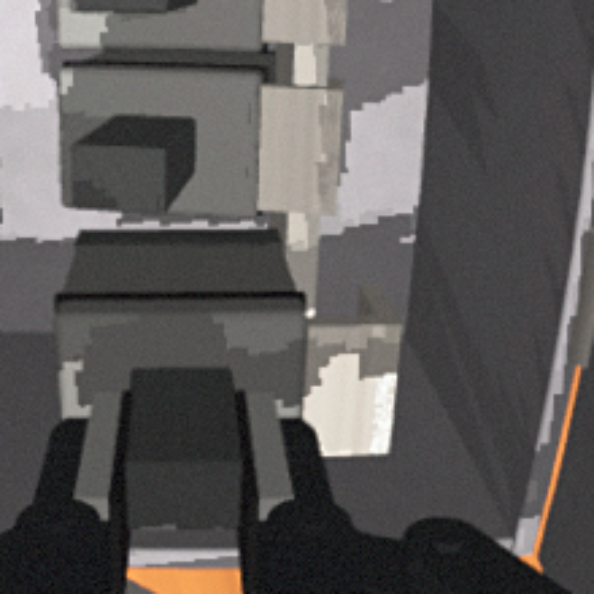

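Call:
{"op": "play_rows", "data": {
  "series": "0 0 0 1.5 0 0 0; 0 0 0 1.3 0 0 0; 0 0 0 0.8 0 0 0; 0 0 0 0.5 0 0 0; 0 0 0 0.2 0 0 0; 0 0 0 0.2 0 0 0; 0 0 0 0 0 0 0; 0 0 0 0 0 0 0"
}}

```text
clock: 29.15
tcp_pos: [0.5297, 0.0022, 0.1125]
orientation: [0.0, 0.751, 0.66, 0.0]
wrist_force: [-7.5, 0.8, 12.2]
finger_gap: 0.0188
```

Call:
{"op": "play_rows", "data": {
  "series": "0 0 0 -0.05 0 0 0; 60 0 0 0 0 0 0; 60 0 0 0 0 0 0; 60 0 0 0 0 0 0; 60 0 0 -3 0 0 0; 60 0 0 -5 0 0 0; 60 0 0 -6 0 0 0; 60 0 0 -3.5 0 0 0; 60 -4 0 0 0 0 0; 60 0 0 0 0 0 0"
}}

```text
clock: 30.4
tcp_pos: [0.5253, -0.0392, 0.2865]
orientation: [0.001, 0.752, 0.659, 0.0]
wrist_force: [0.4, 0.3, -0.6]
finger_gap: 0.0508
```

Run:
```python
from h import *
c,im=shot('wrist','w14')
c2,im2=shot('top','t14')
cv2.imwrite("pics/w14a.png",cv2.resize(im[0:230,180:410],None,fx=2.6,fy=2.6))
cv2.imwrite("pics/t14a.png",im2)
from workcell import get_state
s=get_state();print(s['tcp_pos'],s['clock'])
```

```text
[ 0.52486836 -0.03765443  0.28573739] 30.5
```

View pics/w14a.png

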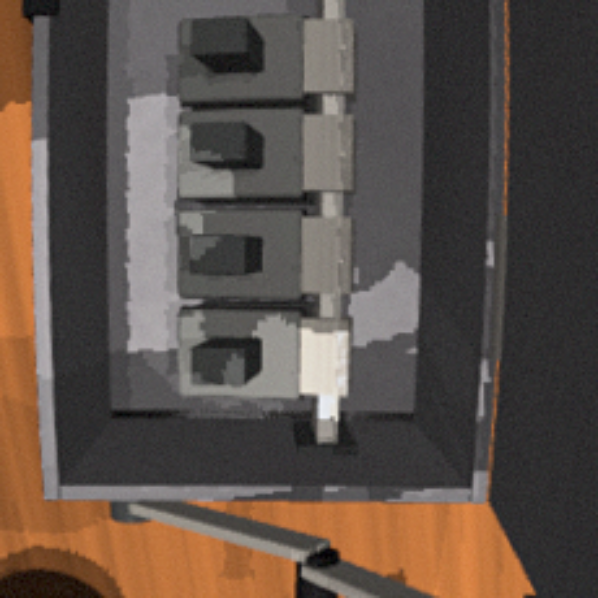

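View pics/t14a.png

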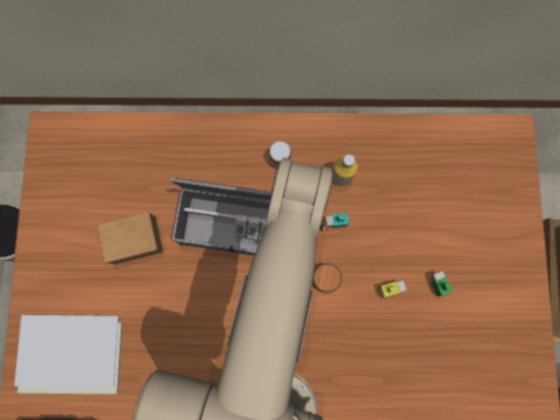

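Run:
```python
from h import *
rows([.530,.002,.2857],82.6,1,60)
```

```text
60 4 0 0.01 0 0 -0
```

Call:
{"op": "play_rows", "data": {
  "series": "60 4 0 0 0 0 0; 60 0 0 5 0 0 0; 60 0 0 5 0 0 0; 60 0 0 4 0 0 0; 60 0 0 3.2 0 0 0; 60 0 0 0 0 0 0; 0 0 0 0 0 0 0; 0 0 0 0 0 0 0; 0 0 0 0 0 0 0; 0 0 0 0 0 0 0",
  "newtons": 40
}}

```text
clock: 31.75
tcp_pos: [0.531, 0.0022, 0.1158]
orientation: [0.001, 0.751, 0.66, 0.001]
wrist_force: [-2.8, -0.3, 5.0]
finger_gap: 0.0191
```

Call:
{"op": "play_rows", "data": {
  "series": "0 0.5 0 0 0 0 0; 0 1 0 0 0 0 0; 0 1 0 0 0 0 0; 0 1 0 0 0 0 0; 0 0 0 0 0 0 0"
}}

```text
clock: 32.38
tcp_pos: [0.5355, 0.0339, 0.1165]
orientation: [0.004, 0.752, 0.659, -0.002]
wrist_force: [-4.6, -10.5, 10.3]
finger_gap: 0.019
```

Run:
```python
from h import *
c,im=shot('wrist','w15')
cv2.imwrite("pics/w15a.png",cv2.resize(im[60:330,180:420],None,fx=2.2,fy=2.2))
```

```text
(no output)
```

View pics/w15a.png

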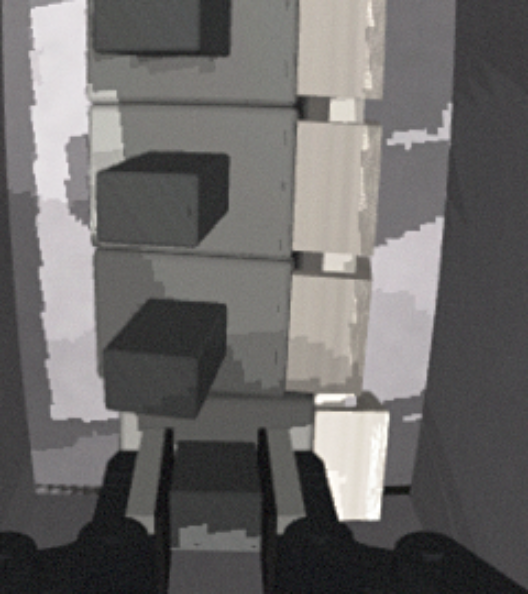

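Call:
{"op": "play_rows", "data": {
  "series": "0 1 0 -0.1 0 0 0; 0 1 0 0 0 0 0; 0 1 0 0 0 0 0; 0 1 0 0 0 0 0; 0 1 0 0 0 0 0; 0 1 0 0 0 0 0; 0 1 0 0 0 0 0; 0 0 0 0 0 0 0"
}}

```text
clock: 33.42
tcp_pos: [0.5453, 0.104, 0.1166]
orientation: [0.003, 0.752, 0.659, -0.0]
wrist_force: [-0.1, -7.5, 2.7]
finger_gap: 0.0191
```

Run:
```python
from h import *
c,im=shot('wrist','w16')
cv2.imwrite("pics/w16a.png",cv2.resize(im[0:330,180:420],None,fx=1.8,fy=1.8))
```

```text
(no output)
```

View pics/w16a.png

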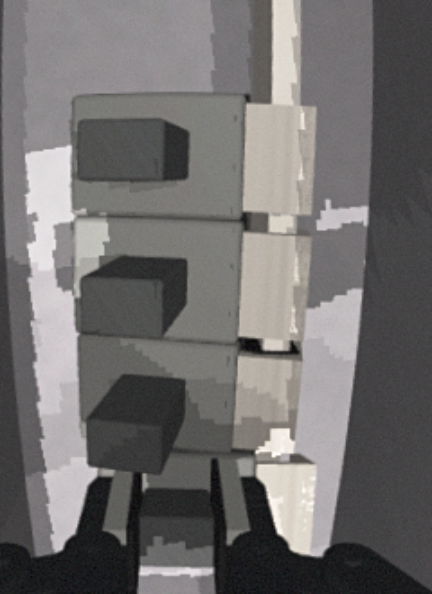

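Call:
{"op": "play_rows", "data": {
  "series": "0 1 0 0 0 0 0; 0 1 0 0 0 0 0; 0 1 0 0 0 0 0; 0 1 0 0 0 0 0; 0 1 0 0 0 0 0; 0 0.5 0 0 0 0 0; 0 0 0 0 0 0 0; 0 0 0 0 0 0 0"
}}

```text
clock: 34.48
tcp_pos: [0.5529, 0.1562, 0.1189]
orientation: [0.005, 0.752, 0.659, -0.001]
wrist_force: [-4.7, -15.4, 17.8]
finger_gap: 0.0183
```

Run:
```python
from h import *
c,im=shot('wrist','w17')
cv2.imwrite("pics/w17a.png",cv2.resize(im[0:330,180:420],None,fx=1.8,fy=1.8))
from workcell import get_state
s=get_state();print(s['tcp_pos'],s['wrist_force'],s['ft_torque'])
```

```text
[0.55285023 0.15624784 0.1188869 ] [ -3.88408338 -16.72910683  17.36706014] [-3.52090955e+00  9.03285433e-01 -2.99060354e-04]
```

View pics/w17a.png

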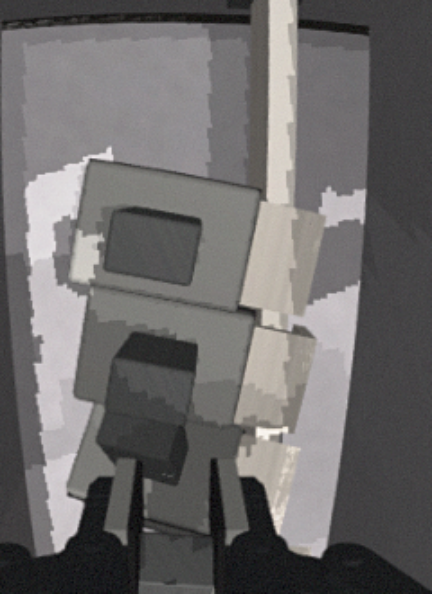

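Call:
{"op": "play_rows", "data": {
  "series": "0 -0.3 0 0 0 0 0; 0 -0.3 0 0 0 0 0; 0 0 0 0 0 0 0; 0 0 0 0 0 0 0"
}}

```text
clock: 35.02
tcp_pos: [0.5524, 0.1534, 0.1181]
orientation: [0.003, 0.752, 0.66, 0.002]
wrist_force: [-1.1, -5.5, 9.8]
finger_gap: 0.0183
```

Run:
```python
from h import *
c,im=shot('wrist','w18')
c2,im2=shot('top','t18')
cv2.imwrite("pics/w18a.png",cv2.resize(im[0:330,180:420],None,fx=1.8,fy=1.8))
cv2.imwrite("pics/t18a.png",cv2.resize(im2[165:285,165:325],None,fx=5,fy=5,interpolation=cv2.INTER_CUBIC))
from workcell import get_state
s=get_state();print(s['tcp_pos'],s['wrist_force'],s['ft_torque'])
```

```text
[0.55241855 0.15349445 0.11806322] [-1.21177456 -5.40249336 10.03664531] [-1.1982361   0.25273557 -0.0244982 ]
```

View pics/w18a.png

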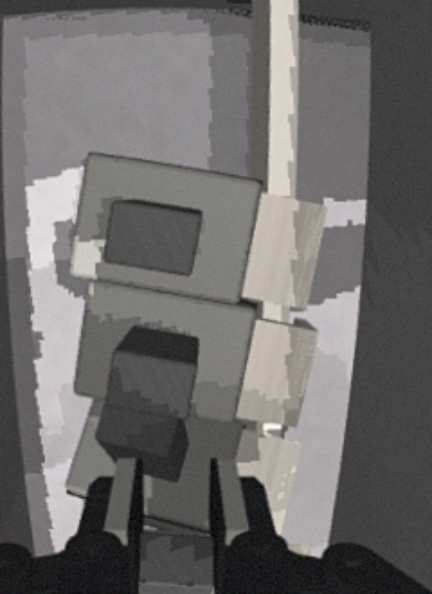

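View pics/t18a.png

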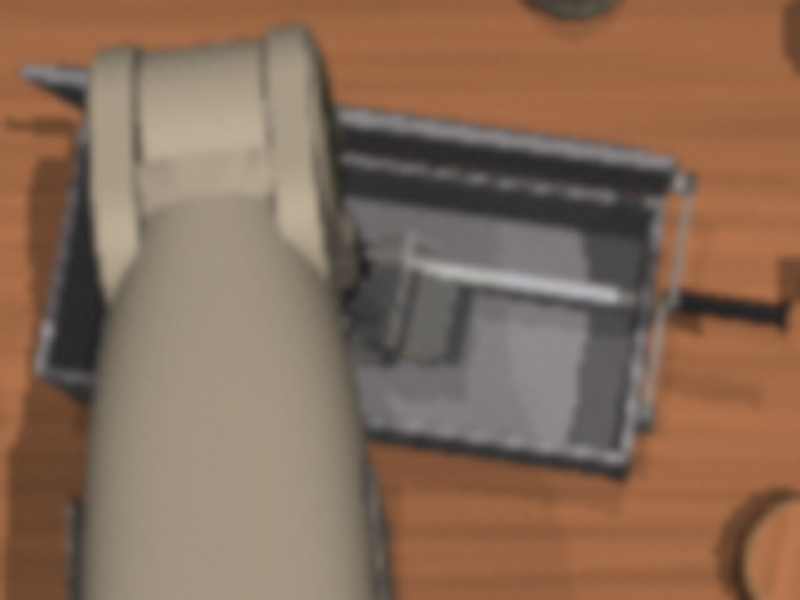

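Call:
{"op": "play_rows", "data": {
  "series": "0 -0.5 0 -0.1 0 0 0; 0 -0.5 0 0 0 0 0; 0 -0.5 0 0 0 0 0; 0 -0.5 0 0 0 0 0; 0 0 0 0 0 0 0; 0 0 0 0 0 0 0"
}}

```text
clock: 35.88
tcp_pos: [0.5471, 0.135, 0.1157]
orientation: [-0.0, 0.751, 0.66, -0.0]
wrist_force: [0.5, -0.4, -1.6]
finger_gap: 0.0187
```

Run:
```python
from h import *
c,im=shot('wrist','w19')
c2,im2=shot('scene','s19')
cv2.imwrite("pics/w19a.png",cv2.resize(im[0:330,180:420],None,fx=1.8,fy=1.8))
cv2.imwrite("pics/s19a.png",cv2.resize(im2[170:330,240:380],None,fx=3.7,fy=3.7,interpolation=cv2.INTER_CUBIC))
```

```text
(no output)
```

View pics/w19a.png

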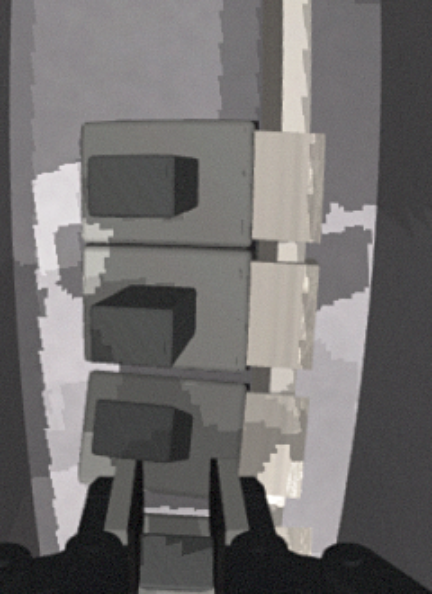

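View pics/s19a.png

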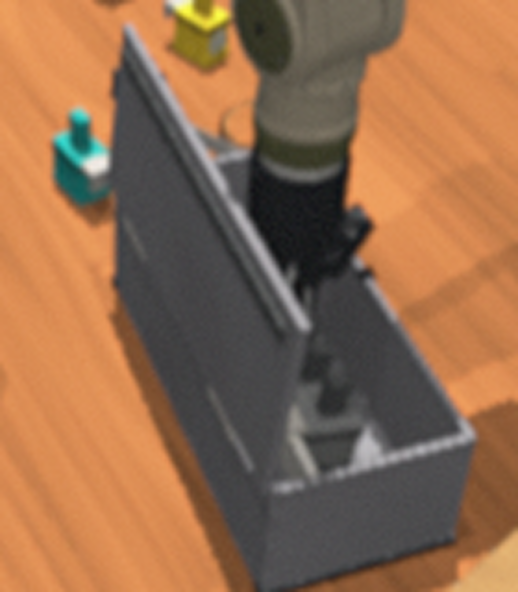

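Call:
{"op": "play_rows", "data": {
  "series": "8 0 0 0 0 0 0; 25 0 0 0 0 0 0; 60 0 0 0 0 0 0; 60 0 0 0 0 0 0; 60 0 0 0 0 0 0; 60 0 0 -3 0 0 0; 60 0 0 -5 0 0 0; 60 0 0 -6 0 0 0; 60 0 0 -3.5 0 0 0; 60 -4 0 0 0 0 0; 60 -4 0 0 0 0 0; 60 0 0 0 0 0 0"
}}

```text
clock: 37.48
tcp_pos: [0.5369, 0.0538, 0.2913]
orientation: [0.0, 0.752, 0.659, 0.0]
wrist_force: [-0.4, 0.9, 0.0]
finger_gap: 0.0508
```

Run:
```python
from h import *
c,im=shot('wrist','w20')
cv2.imwrite("pics/w20a.png",cv2.resize(im[0:270,160:410],None,fx=2.2,fy=2.2))
```

```text
(no output)
```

View pics/w20a.png

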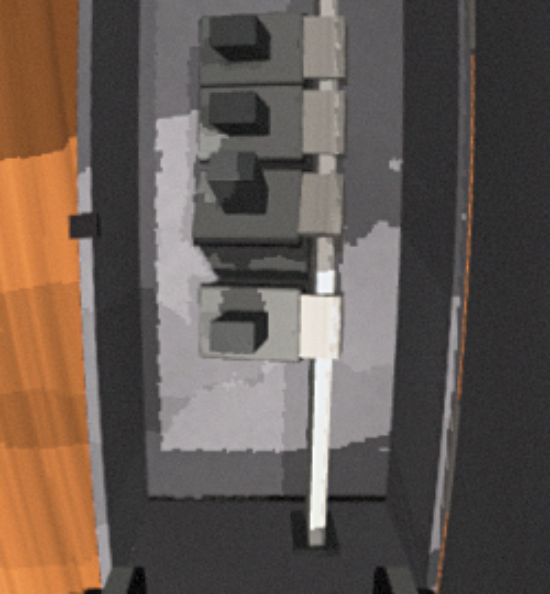

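Run:
```python
from h import *
im=cv2.imread('pics/w20_raw.png')
cv2.imwrite("pics/w20b.png",cv2.resize(im[0:170,230:340],None,fx=3.5*1,fy=3.5,interpolation=cv2.INTER_CUBIC))
```

```text
(no output)
```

View pics/w20b.png

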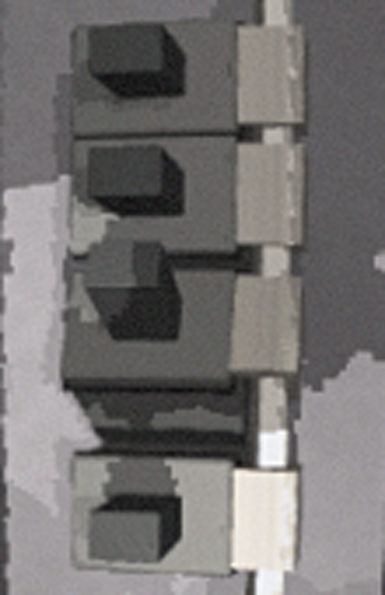

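Call:
{"op": "play_rows", "data": {
  "series": "60 0 0 0 0 0 0; 60 0 0 0 0 0 0; 60 0 0 0 0 0 0; 60 0 0 0 0 0 0; 60 0 0 0 0 0 0; 60 0 0 0 0 0 0"
}}

```text
clock: 38.28
tcp_pos: [0.5371, 0.0558, 0.291]
orientation: [0.0, 0.751, 0.66, -0.0]
wrist_force: [0.4, -0.0, 1.2]
finger_gap: 0.0512
```

Run:
```python
from h import *
c,im=shot('wrist','w21')
cv2.imwrite("pics/w21b.png",cv2.resize(im[0:170,200:340],None,fx=3.5*1,fy=3.5,interpolation=cv2.INTER_CUBIC))
c=ld('w21');p=[.5555,.1345,-.129]
def q(u,z):
    w=unproj(c,u,z,True)-[p[0],p[1],0]; r=R.from_euler('z',-p[2]).apply(w); return (r*1e3).round(1)
print(q([[198,102]],.125), q([[307,134],[307,163]],.08))
```

```text
[[-78.1   0.8 125. ]] [[ 23.6 -34.8  80. ]
 [ 24.2 -65.6  80. ]]
```

View pics/w21b.png

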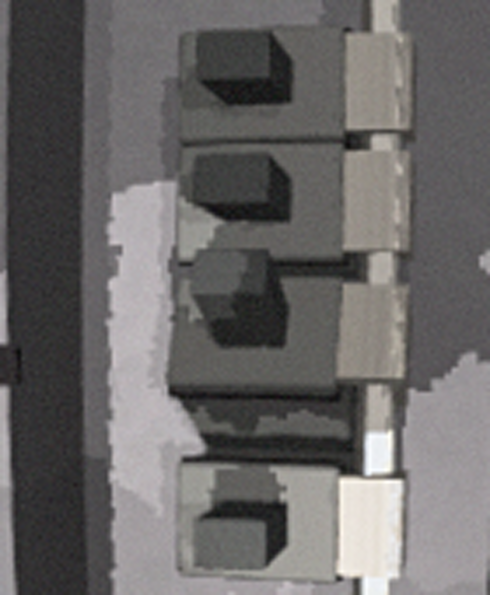

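Run:
```python
from h import *
c=ld('w21');p=[.5555,.1345,-.129]
def q(u,z):
    w=unproj(c,u,z,True)-[p[0],p[1],0]; r=R.from_euler('z',-p[2]).apply(w); return (r*1e3).round(1)
for m in (81,200,330,527): print(q(np.array([[376,m]])/3.5+[200,0],.08))
print(q(np.array([[235,285],[232,275],[232,60],[235,190],[238,540]])/3.5+[200,0],.116))
```

```text
[[23.  81.3 80. ]]
[[23.1 45.  80. ]]
[[23.4  6.5 80. ]]
[[ 24.4 -52.3  80. ]]
[[-16.3  17.9 116. ]
 [-17.1  20.5 116. ]
 [-17.2  78.5 116. ]
 [-16.3  43.1 116. ]
 [-15.8 -49.8 116. ]]
```

Run:
```python
from h import *
p=[.5553,.1345,-.129]
T=chestw(p,[[0,-.112,.291]])[0];print(T)
rows(T,82.6,2,0)
print(chestw(p,[[0,-.013,.291]])[0])
```

```text
[0.54089204 0.0234306  0.291     ]
0 -1.58 0.4 0 0 0 0; 0 -1.57 0.39 0.01 0 0 0
[0.55362765 0.12160802 0.291     ]
```

Call:
{"op": "play_rows", "data": {
  "series": "0 -1.58 0.4 0 0 0 0; 0 -1.57 0.39 0 0 0 0; 0 0 0 5 0 0 0; 0 0 0 5 0 0 0; 0 0 0 5 0 0 0; 0 0 0 4 0 0 0; 0 0 0 2.4 0 0 0; 0 0 0 0 0 0 0; 0 0 0 0 0 0 0"
}}

```text
clock: 39.45
tcp_pos: [0.5417, 0.0227, 0.0781]
orientation: [0.001, 0.751, 0.66, 0.0]
wrist_force: [-0.5, 0.7, 1.3]
finger_gap: 0.0001
```

Call:
{"op": "play_rows", "data": {
  "series": "0 1 0 0 0 0 0; 0 1 0 0 0 0 0; 0 1 0 0 0 0 0; 0 1 0 0 0 0 0; 0 1 0 0 0 0 0; 0 0 0 0 0 0 0"
}}

```text
clock: 40.2
tcp_pos: [0.5477, 0.0737, 0.0774]
orientation: [0.0, 0.751, 0.661, 0.0]
wrist_force: [0.7, -2.8, 0.4]
finger_gap: 0.0004
```

Run:
```python
from h import *
c,im=shot('wrist','w22')
cv2.imwrite("pics/w22a.png",cv2.resize(im[0:330,180:420],None,fx=1.8,fy=1.8))
```

```text
(no output)
```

View pics/w22a.png

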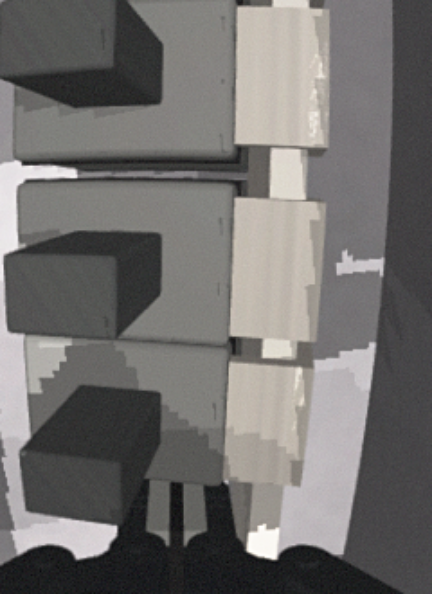

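Call:
{"op": "play_rows", "data": {
  "series": "0 0.7 0 0 0 0 0; 0 0.7 0 0 0 0 0; 0 0.7 0 0 0 0 0; 0 0.7 0 0 0 0 0; 0 0.7 0 0 0 0 0; 0 0.7 0 0 0 0 0; 0 0 0 0 0 0 0"
}}

```text
clock: 41.12
tcp_pos: [0.5528, 0.1128, 0.0772]
orientation: [0.002, 0.752, 0.66, -0.001]
wrist_force: [0.8, -8.0, 3.5]
finger_gap: -0.0004
```

Run:
```python
from h import *
c,im=shot('wrist','w23')
cv2.imwrite("pics/w23a.png",cv2.resize(im[0:330,180:420],None,fx=1.8,fy=1.8))
```

```text
(no output)
```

View pics/w23a.png

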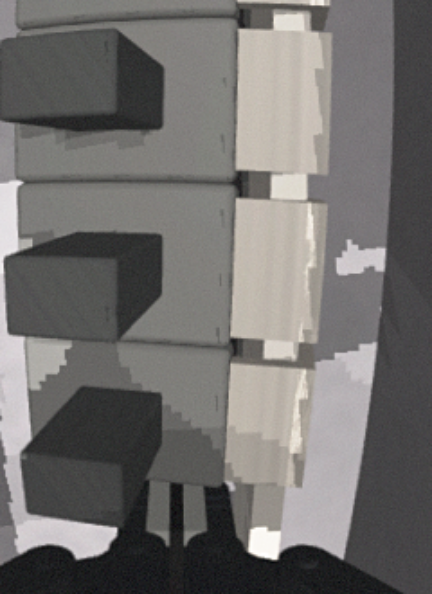

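Call:
{"op": "play_rows", "data": {
  "series": "0 0.6 0 0 0 0 0; 0 0.6 0 0 0 0 0; 0 0.5 0 0 0 0 0; 0 0 0 0 0 0 0; 0 -1 0 0 0 0 0; 0 -1 0 0 0 0 0; 0 -1 0 0 0 0 0; 0 0 0 -5 0 0 0; 0 0 0 -6 0 0 0; 0 0 0 -6 0 0 0; 0 -4 0 -4 0 0 0; 0 0 0 0 0 0 0"
}}

```text
clock: 42.68
tcp_pos: [0.5474, 0.0602, 0.291]
orientation: [0.003, 0.752, 0.659, 0.003]
wrist_force: [0.9, 0.2, -0.6]
finger_gap: 0.0001
```

Run:
```python
from h import *
c,im=shot('wrist','w24')
cv2.imwrite("pics/w24b.png",cv2.resize(im[0:200,190:390],None,fx=3,fy=3,interpolation=cv2.INTER_CUBIC))
```

```text
(no output)
```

View pics/w24b.png

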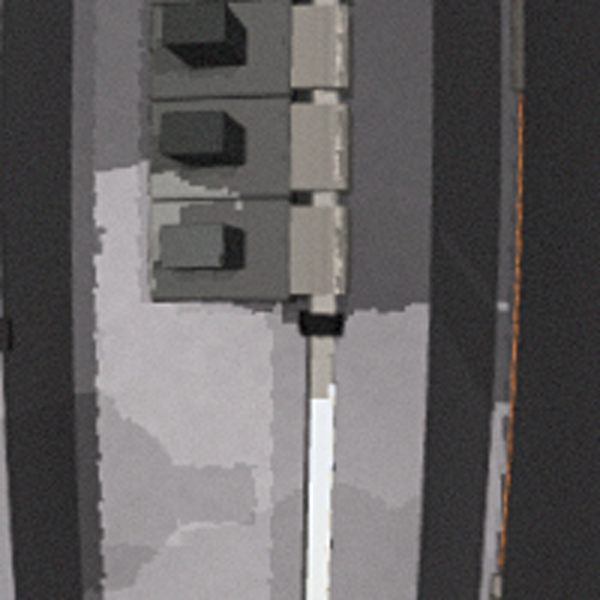

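Run:
```python
from h import *
rows([.525,-.24,.30],82.6,6,60)
```

```text
60 -5.02 0.3 -0.19 0 0 -0; 60 -5.02 0.3 -0.2 0.1 0 -0; 60 -5.03 0.3 -0.19 0 0 -0.1; 60 -5.02 0.29 -0.2 0 0 0; 60 -5.02 0.29 -0.19 0.1 0 0; 60 -5.03 0.29 -0.19 0 0 -0
```

Call:
{"op": "play_rows", "data": {
  "series": "60 -5.02 0.3 -0.2 0 0 0; 60 -5.02 0.3 -0.2 0 0 0; 60 -5.03 0.3 -0.2 0 0 0; 60 -5.02 0.29 -0.2 0 0 0; 60 -5.02 0.29 -0.2 0 0 0; 60 -5.03 0.29 -0.2 0 0 0; 60 0 0 0 0 0 0; 60 0 0 0 0 0 0"
}}

```text
clock: 43.72
tcp_pos: [0.5243, -0.2382, 0.2973]
orientation: [-0.002, 0.751, 0.66, -0.0]
wrist_force: [-0.5, 0.5, 0.1]
finger_gap: 0.0513
```

Run:
```python
from h import *
c,im=shot('wrist','w25')
c2,im2=shot('top','t25')
cv2.imwrite("pics/t25b.png",cv2.resize(im2[165:285,165:325],None,fx=5,fy=5,interpolation=cv2.INTER_CUBIC))
```

```text
(no output)
```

View pics/w25_raw.png

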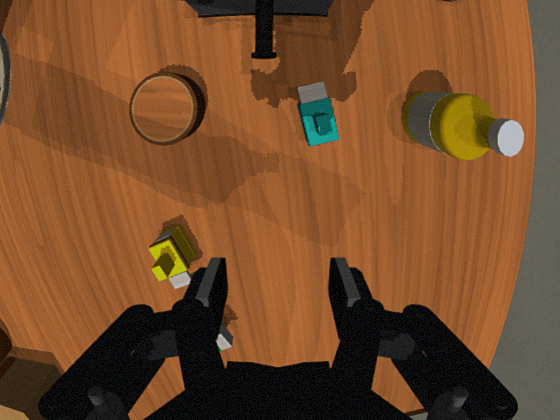

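View pics/t25b.png

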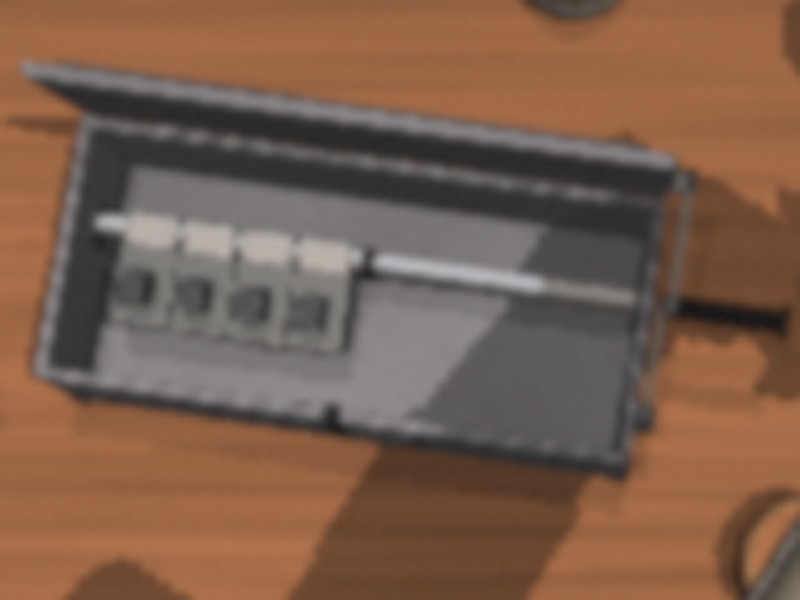

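Run:
```python
from h import *
c=ld('w25');t=ld('t25');p=[.5553,.1345,-.129]
im=cv2.imread('pics/w25_raw.png')
cv2.imwrite("pics/w25b.png",cv2.resize(im[0:70,220:310],None,fx=8,fy=8,interpolation=cv2.INTER_CUBIC))
def ch(w): return R.from_euler('z',-p[2]).apply(w-[p[0],p[1],0])*1e3
for z in (.15,.16,.17): print(z,ch(unproj(c,[[264.5,54]],z,True)).round(1),ch(unproj(t,[[783/5+165,317/5+165]],z)).round(1), unproj(c,[[264.5,54]],z,True).round(4))
# predicted
for hx in (.080,.077):
    a=np.radians(84); L=np.array([hx-.1*np.cos(a),.125+.1*np.sin(a)]);S=np.array([hx-.13,.105]);d=L-S;D=np.hypot(*d);h=np.sqrt(.085**2-(D/2)**2);n=np.array([d[1],-d[0]])/D
    print(hx,L,S,D,'knee',(L+S)/2+n*h)
```

```text
0.15 [[   7.2 -253.   150. ]] [[  11.5 -257.8  150. ]] [[ 0.5299 -0.1173  0.15  ]]
0.16 [[   7.7 -254.3  160. ]] [[   9.9 -257.2  160. ]] [[ 0.5302 -0.1187  0.16  ]]
0.17 [[   8.1 -255.6  170. ]] [[   8.4 -256.5  170. ]] [[ 0.5304 -0.12    0.17  ]]
0.08 [0.06954715 0.22445219] [-0.05   0.105] 0.1689980696236324 knee [0.01628686 0.15820764]
0.077 [0.06654715 0.22445219] [-0.053  0.105] 0.1689980696236324 knee [0.01328686 0.15820764]
```

View pics/w25b.png

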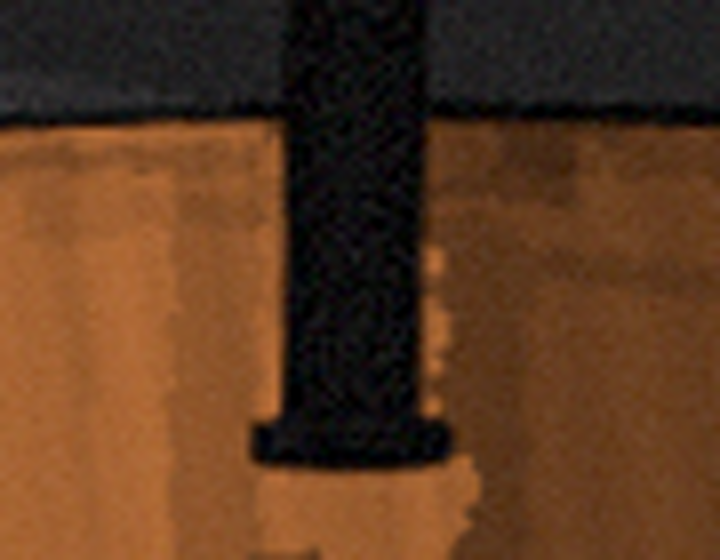

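Run:
```python
from h import *
p=[.5553,.1345,-.129]
T=chestw(p,[[.009,-.236,.297]])[0];print(T)
rows(T,82.6,3,60)
```

```text
[ 0.53386559 -0.10069687  0.297     ]
60 4.56 -0.27 0.05 0 0 0; 60 4.57 -0.28 0.04 -0.1 0 0.1; 60 4.56 -0.28 0.05 0 -0.1 0
```

Call:
{"op": "play_rows", "data": {
  "series": "60 4.56 -0.27 0 0 0 0; 60 4.57 -0.28 0 0 0 0; 60 4.56 -0.28 0 0 0 0; 60 0 0 4 0 0 0; 60 0 0 4 0 0 0; 60 0 0 1.5 0 0 0; 60 0 0 0 0 0 0; 60 0 0 0 0 0 0"
}}

```text
clock: 44.82
tcp_pos: [0.535, -0.1024, 0.2057]
orientation: [0.001, 0.751, 0.66, 0.001]
wrist_force: [0.1, -0.7, 0.5]
finger_gap: 0.051
```

Run:
```python
from h import *
c,im=shot('wrist','w26')
from workcell import get_state
s=get_state();print(s['tcp_pos'],s['wrist_force'])
```

```text
[ 0.53510229 -0.10254516  0.205794  ] [ 0.2746397  -0.31222694  0.0619426 ]
```

View pics/w26_raw.png

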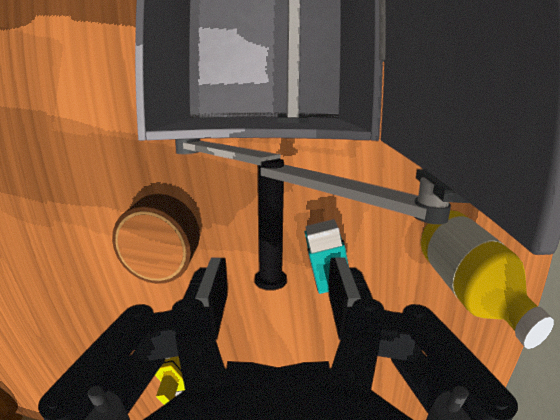

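Run:
```python
from h import *
c=ld('w26')
for z in (.155,.165): print(unproj(c,[[270.5,285],[270.5,270],[270.5,235],[270.5,175]],z,True).round(4))
print(proj(c,[[.5351,-.1025,z] for z in (.16,.206)],True))
```

```text
[[ 0.528  -0.1315  0.155 ]
 [ 0.5295 -0.1204  0.155 ]
 [ 0.5328 -0.0965  0.155 ]
 [ 0.5377 -0.0605  0.155 ]]
[[ 0.5291 -0.125   0.165 ]
 [ 0.5305 -0.1145  0.165 ]
 [ 0.5336 -0.092   0.165 ]
 [ 0.5382 -0.058   0.165 ]]
[[275.61870345 247.29517675]
 [275.44923863 292.27716425]]
```

Call:
{"op": "play_rows", "data": {
  "series": "60 0 -0.3 1.5 0 0 0; 60 0 0 2 0 0 0; 60 0 0 1.3 0 0 0; 60 0 0 0 0 0 0; 20 0 0 0 0 0 0; 20 0 0 0 0 0 0; 0 0 0 0 0 0 0; 0 0 0 0 0 0 0; 0 0 0 0 0 0 0",
  "newtons": 25
}}

```text
clock: 46.0
tcp_pos: [0.5316, -0.102, 0.1566]
orientation: [0.001, 0.751, 0.66, 0.0]
wrist_force: [0.8, -0.1, 3.2]
finger_gap: 0.0133
```

Run:
```python
from h import *
c=ld('w26');p=[.5553,.1345,-.129]
im=cv2.imread('pics/w26_raw.png')
cv2.imwrite("pics/w26b.png",cv2.resize(im[120:240,160:460],None,fx=2.66,fy=2.66,interpolation=cv2.INTER_CUBIC))
def ch(u,z):
    w=unproj(c,[u],z,True); return (R.from_euler('z',-p[2]).apply(w-[p[0],p[1],0])*1e3).round(1)
print('rim corners',ch([141,139],.125),ch([378,139],.125))
print('low piv',ch([186,147],.105),ch([186,147],.112))
print('knee',ch([272,167],.165),ch([272,167],.158))
print('lid piv',ch([432,212],.224))
```

```text
rim corners [[ -79.6 -177.1  125. ]] [[  77.1 -178.2  125. ]]
low piv [[ -53.6 -187.   105. ]] [[ -51.6 -185.9  112. ]]
knee [[   8.6 -188.8  165. ]] [[   8.5 -190.4  158. ]]
lid piv [[  69.5 -191.8  224. ]]
```

View pics/w26b.png

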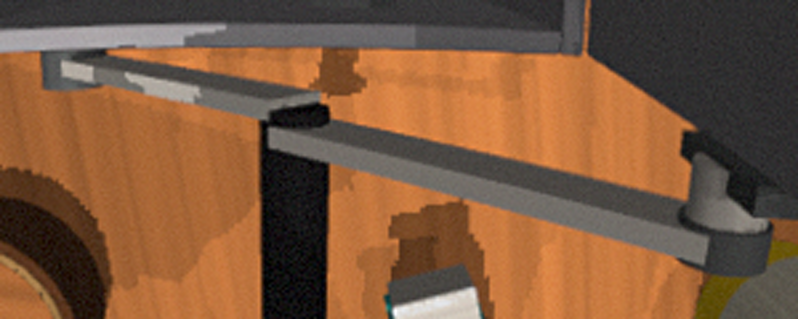

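Call:
{"op": "play_rows", "data": {
  "series": "0 0 -0.43 -0.41 0 0 0; 0 0 -0.43 -0.41 0 0 0; 0 0 0 0 0 0 0"
}}

```text
clock: 46.38
tcp_pos: [0.523, -0.1008, 0.1651]
orientation: [0.001, 0.751, 0.66, 0.0]
wrist_force: [3.9, -0.3, 1.8]
finger_gap: 0.0128
```

Call:
{"op": "play_rows", "data": {
  "series": "0 0 -0.48 -0.35 0 0 0; 0 0 -0.48 -0.35 0 0 0; 0 0 0 0 0 0 0"
}}

```text
clock: 46.75
tcp_pos: [0.5138, -0.0996, 0.1722]
orientation: [0.001, 0.751, 0.66, 0.001]
wrist_force: [3.9, 1.2, 5.0]
finger_gap: 0.0128
```

Call:
{"op": "play_rows", "data": {
  "series": "0 0 -0.52 -0.28 0 0 0; 0 0 -0.52 -0.28 0 0 0; 0 0 -0.56 -0.2 0 0 0; 0 0 -0.56 -0.2 0 0 0; 0 0 0 0 0 0 0"
}}

```text
clock: 47.38
tcp_pos: [0.4933, -0.0968, 0.1826]
orientation: [0.002, 0.751, 0.66, 0.002]
wrist_force: [5.9, 1.4, 9.1]
finger_gap: 0.0134
```

Run:
```python
from h import *
c,im=shot('wrist','w27')
```

```text
(no output)
```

View pics/w27_raw.png

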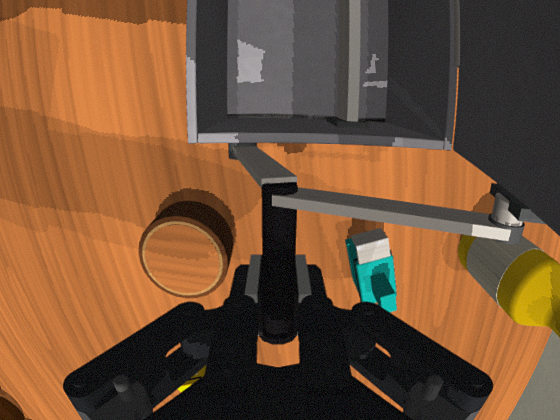

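```bash
cat > lid.py <<'E'
from h import *
p=[.5553,.1345,-.129]
def corner(b,r,gap=0): # deg, mm ; TCP chest coords
    b=np.radians(b); x=80-r*np.cos(b)+(8+gap)*np.sin(b); z=125+r*np.sin(b)+(8+gap)*np.cos(b)
    return np.array([x+14.5,0,z+19])
if __name__=='__main__':
    k=np.array([-31.8,188])
    for b in range(84,50,-4):
        B=np.radians(b); L=np.array([80-100*np.cos(B),125+100*np.sin(B)]); print(b,np.hypot(*(L-k)).round(1))
    for b in (84,75,70,60,45,30,15,0): print(b,corner(b,140).round(1), chestw(p,corner(b,140)/1e3).round(4))
E
python3 lid.py
```

```text
84 107.7
80 100.9
76 94.0
72 87.0
68 80.1
64 73.1
60 66.2
56 59.3
52 52.7
84 [ 87.8   0.  284.1] [[0.6424 0.1232 0.2841]]
75 [ 66.    0.  281.3] [[0.6207 0.126  0.2813]]
70 [ 54.1   0.  278.3] [[0.609  0.1275 0.2783]]
60 [ 31.4   0.  269.2] [[0.5865 0.1305 0.2692]]
45 [  1.2   0.  248.7] [[0.5565 0.1344 0.2487]]
30 [-22.7   0.  220.9] [[0.5327 0.1374 0.2209]]
15 [-38.7   0.  188. ] [[0.517  0.1395 0.188 ]]
0 [-45.5   0.  152. ] [[0.5102 0.1404 0.152 ]]
```

Call:
{"op": "play_rows", "data": {
  "series": "30 0 0 0 0 0 0; 60 0 0 0 0 0 0; 60 0 0 0 0 0 0; 60 0 0 0 0 0 0; 60 0 0 -3 0 0 0; 60 0 0 -4 0 0 0; 0 0 0 -5 0 0 0; 0 0 0 -4 0 0 0; 0 0 0 0 0 0 0"
}}

```text
clock: 48.55
tcp_pos: [0.4929, -0.0972, 0.3441]
orientation: [0.003, 0.751, 0.66, 0.001]
wrist_force: [-0.4, -0.0, -0.5]
finger_gap: 0.0003
```

Run:
```python
from h import *
c,im=shot('scene','s28')
c,im2=shot('wrist','w28')
cv2.imwrite("pics/s28a.png",cv2.resize(im[150:330,230:380],None,fx=3.3,fy=3.3,interpolation=cv2.INTER_CUBIC))
```

```text
(no output)
```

View pics/s28a.png

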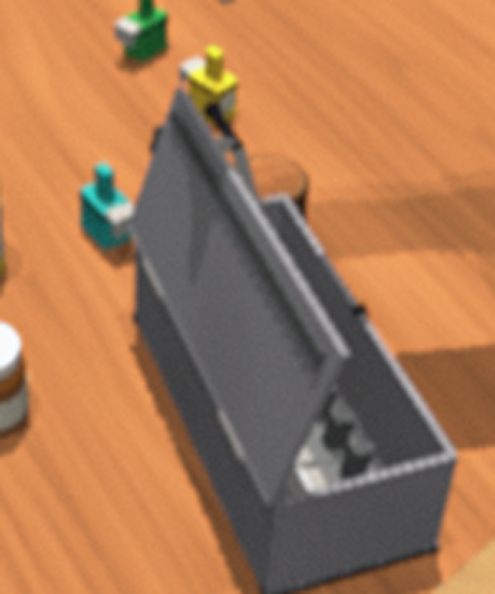

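View pics/w28_raw.png

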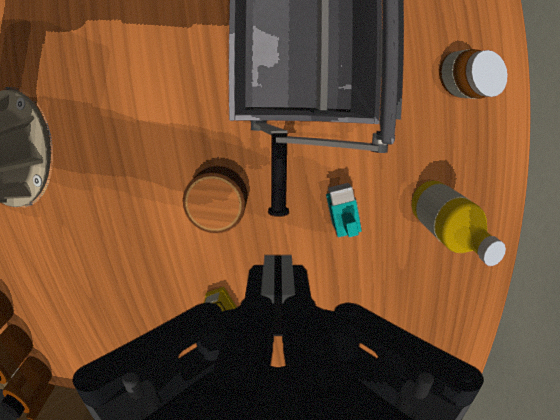

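Run:
```python
from lid import *
T=chestw(p,corner(71,140,20)/1e3)[0];print(T)
rows([T[0],T[1],.344],82.6,5,0)
```

```text
[0.63006852 0.124801   0.28548851]
0 4.75 2.18 -0.07 0 0 0; 0 4.75 2.17 -0.07 0 0 0; 0 4.75 2.18 -0.07 0 0 0; 0 4.75 2.17 -0.07 0 0 0; 0 4.75 2.18 -0.06 0 0 0
```

Call:
{"op": "play_rows", "data": {
  "series": "0 4.75 2.18 0 0 0 0; 0 4.75 2.17 0 0 0 0; 0 4.75 2.18 0 0 0 0; 0 4.75 2.17 0 0 0 0; 0 4.75 2.18 0 0 0 0; 0 0 0 0 0 0 0; 0 0 0 0 0 0 0"
}}

```text
clock: 49.52
tcp_pos: [0.6294, 0.1248, 0.3389]
orientation: [-0.001, 0.751, 0.66, -0.002]
wrist_force: [0.4, -0.2, 0.4]
finger_gap: 0.0003
```

Run:
```python
from h import *
c,im=shot('scene','s29')
cv2.imwrite("pics/s29a.png",cv2.resize(im[50:350,180:450],None,fx=2,fy=2,interpolation=cv2.INTER_CUBIC))
```

```text
(no output)
```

View pics/s29a.png

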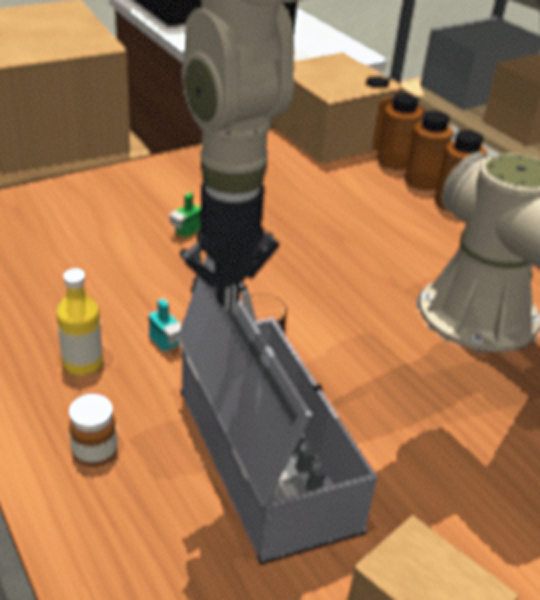

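Call:
{"op": "play_rows", "data": {
  "series": "0 0 0 2 0 0 0; 0 0 0 2 0 0 0; 0 0 0 1.5 0 0 0; 0 0 0 0 0 0 0; 0 0 0 0 0 0 0"
}}

```text
clock: 50.2
tcp_pos: [0.6299, 0.124, 0.2869]
orientation: [0.0, 0.752, 0.66, 0.0]
wrist_force: [0.5, 0.2, 0.2]
finger_gap: 0.0001
```

Run:
```python
from h import *
c,im=shot('scene','s30')
cv2.imwrite("pics/s30a.png",cv2.resize(im[100:330,230:400],None,fx=2.6,fy=2.6,interpolation=cv2.INTER_CUBIC))
from workcell import get_state
s=get_state();print(s['tcp_pos'],s['wrist_force'],proj(c,[s['tcp_pos'],s['tcp_pos']-[0,0,.019]]))
from lid import corner,p
for b in (66,60,54): print(chestw(p,corner(b,140)/1e3).round(4))
```

```text
[0.63015978 0.12418572 0.2870924 ] [-1.50048551  0.12051545 -0.04637407] [[292.75573232 212.06577535]
 [292.49902153 217.58458967]]
[[0.5998 0.1287 0.2752]]
[[0.5865 0.1305 0.2692]]
[[0.5738 0.1321 0.262 ]]
```

View pics/s30a.png

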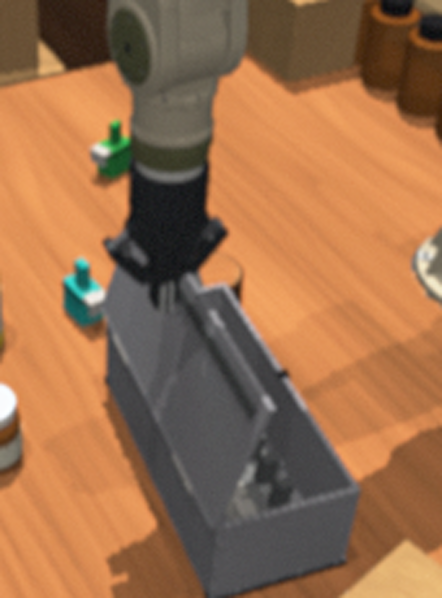

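```bash
cat >> lid.py <<'E'
def path(betas,r=140):
    from workcell import get_state
    s=get_state(); cur=R.from_euler('z',-p[2]).apply(s['tcp_pos']-[p[0],p[1],0])*1e3
    out=[]
    for b in betas:
        t=corner(b,r); d=np.round((t-cur)/10,2); out.append('0 0 %g %g 0 0 0'%(d[0],-d[2])); cur=cur+np.array([d[0],0,d[2]])*10
    print('; '.join(out))
E
python3 -c "
from lid import *
path([73,69,66,63,60,57,54,51])"
```

```text
0 0 -1.43 0.69 0 0 0; 0 0 -0.95 0.26 0 0 0; 0 0 -0.69 0.24 0 0 0; 0 0 -0.68 0.28 0 0 0; 0 0 -0.66 0.31 0 0 0; 0 0 -0.65 0.35 0 0 0; 0 0 -0.63 0.38 0 0 0; 0 0 -0.61 0.42 0 0 0
```

Call:
{"op": "play_rows", "data": {
  "series": "0 0 -1.43 0.69 0 0 0; 0 0 -0.95 0.26 0 0 0; 0 0 -0.69 0.24 0 0 0; 0 0 -0.68 0.28 0 0 0; 0 0 -0.66 0.31 0 0 0; 0 0 -0.65 0.35 0 0 0; 0 0 -0.63 0.38 0 0 0; 0 0 -0.61 0.42 0 0 0"
}}

```text
clock: 51.25
tcp_pos: [0.567, 0.1331, 0.2562]
orientation: [-0.0, 0.751, 0.66, -0.0]
wrist_force: [1.3, 0.3, 2.9]
finger_gap: 0.0001
```

Run:
```python
from h import *
c,im=shot('scene','s31')
cv2.imwrite("pics/s31a.png",cv2.resize(im[100:330,230:400],None,fx=2.6,fy=2.6,interpolation=cv2.INTER_CUBIC))
from lid import *
path([48,45,42,39,36,33,30,27])
```

```text
0 0 -0.4 0.22 0 0 0; 0 0 -0.56 0.47 0 0 0; 0 0 -0.54 0.51 0 0 0; 0 0 -0.51 0.53 0 0 0; 0 0 -0.48 0.55 0 0 0; 0 0 -0.45 0.58 0 0 0; 0 0 -0.41 0.61 0 0 0; 0 0 -0.39 0.62 0 0 0
```

View pics/s31a.png

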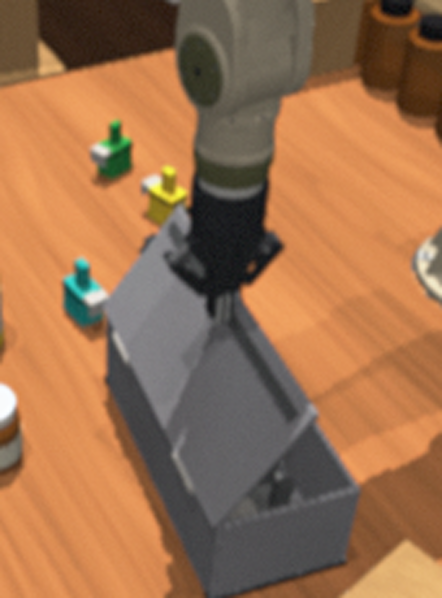

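Lid follows with about 3 N. Continuing.

Call:
{"op": "play_rows", "data": {
  "series": "0 0 -0.4 0.22 0 0 0; 0 0 -0.56 0.47 0 0 0; 0 0 -0.54 0.51 0 0 0; 0 0 -0.51 0.53 0 0 0; 0 0 -0.48 0.55 0 0 0; 0 0 -0.45 0.58 0 0 0; 0 0 -0.41 0.61 0 0 0; 0 0 -0.39 0.62 0 0 0"
}}

```text
clock: 52.3
tcp_pos: [0.53, 0.1377, 0.2151]
orientation: [-0.0, 0.751, 0.66, -0.0]
wrist_force: [-0.6, 0.3, 2.9]
finger_gap: -0.0004
```

Run:
```python
from lid import *
path([24.5,22,19,16,13.5,11,9,7,5.5,4])
```

```text
0 0 -0.41 0.58 0 0 0; 0 0 -0.27 0.55 0 0 0; 0 0 -0.3 0.67 0 0 0; 0 0 -0.26 0.69 0 0 0; 0 0 -0.19 0.58 0 0 0; 0 0 -0.16 0.59 0 0 0; 0 0 -0.12 0.47 0 0 0; 0 0 -0.09 0.48 0 0 0; 0 0 -0.06 0.37 0 0 0; 0 0 -0.05 0.36 0 0 0
```

Call:
{"op": "play_rows", "data": {
  "series": "0 0 -0.41 0.58 0 0 0; 0 0 -0.27 0.55 0 0 0; 0 0 -0.3 0.67 0 0 0; 0 0 -0.26 0.69 0 0 0; 0 0 -0.19 0.58 0 0 0; 0 0 -0.16 0.59 0 0 0; 0 0 -0.12 0.47 0 0 0; 0 0 -0.09 0.48 0 0 0; 0 0 -0.06 0.37 0 0 0; 0 0 -0.05 0.36 0 0 0; 0 0 0 0 0 0 0"
}}

```text
clock: 53.68
tcp_pos: [0.5115, 0.1401, 0.1619]
orientation: [0.0, 0.751, 0.66, -0.0]
wrist_force: [-0.8, 0.1, -0.8]
finger_gap: -0.0001
```

Run:
```python
from h import *
c,im=shot('scene','s32')
cv2.imwrite("pics/s32a.png",cv2.resize(im[100:330,230:400],None,fx=2.6,fy=2.6,interpolation=cv2.INTER_CUBIC))
```

```text
(no output)
```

View pics/s32a.png

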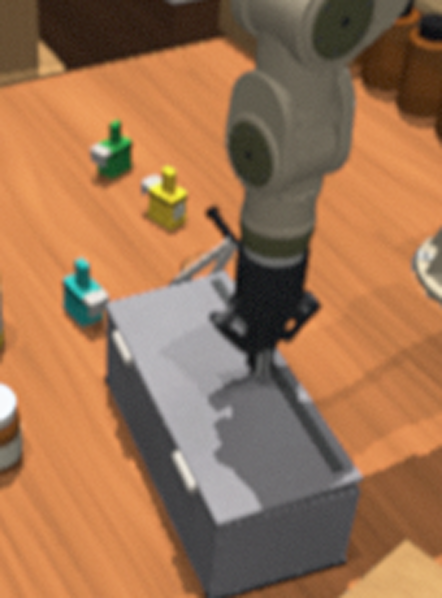

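Call:
{"op": "play_rows", "data": {
  "series": "0 0 0 0.25 0 0 0; 0 0 0 0.25 0 0 0; 0 0 0 0.2 0 0 0; 0 0 0 0.2 0 0 0; 0 0 0 0 0 0 0"
}}

```text
clock: 54.35
tcp_pos: [0.5116, 0.1402, 0.153]
orientation: [0.0, 0.751, 0.66, -0.0]
wrist_force: [-1.3, 0.4, -0.5]
finger_gap: -0.0001
```

Call:
{"op": "play_rows", "data": {
  "series": "0 0 0 0.15 0 0 0; 0 0 0 0.1 0 0 0; 0 0 0 0.1 0 0 0; 0 0 0 0 0 0 0"
}}

```text
clock: 54.85
tcp_pos: [0.5117, 0.1402, 0.1519]
orientation: [0.001, 0.751, 0.66, 0.001]
wrist_force: [-5.2, -2.0, 13.9]
finger_gap: 0.0
```

Run:
```python
from h import *
c,im=shot('wrist','w33')
```

```text
(no output)
```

View pics/w33_raw.png

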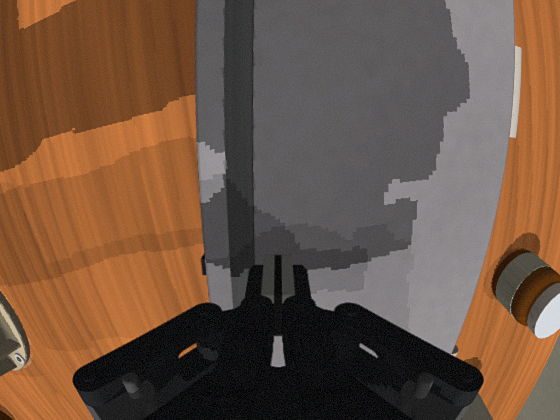

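Call:
{"op": "play_rows", "data": {
  "series": "0 0 0 -2 0 0 0; 0 0 0 -4 0 0 0; 0 0 0 -5 0 0 0; 0 0 0 -5 0 0 0; 0 -5 -2 0 0 0 0; 0 -5 -2 0 0 0 0; 0 -5 -2 0 0 0 0; 0 -5 -2 0 0 0 0; 0 -5 -2 0 0 0 0; 0 -5 0 0 0 0 0; 0 -4 0 0 0 0 0; 0 0 0 0 0 0 0"
}}

```text
clock: 56.4
tcp_pos: [0.3684, -0.1865, 0.3096]
orientation: [0.0, 0.753, 0.658, -0.0]
wrist_force: [0.2, 0.7, 0.2]
finger_gap: -0.0002
```

Run:
```python
from h import *
c,im=shot('scene','s34')
c2,im2=shot('top','t34')
cv2.imwrite("pics/s34a.png",cv2.resize(im[130:330,200:400],None,fx=3,fy=3,interpolation=cv2.INTER_CUBIC))
from workcell import get_state
s=get_state();print(s['tcp_pos'],s['wrist_force'])
```

```text
[ 0.36848957 -0.1841359   0.30963149] [-0.02242261  0.41809358  0.17975857]
```

View pics/s34a.png

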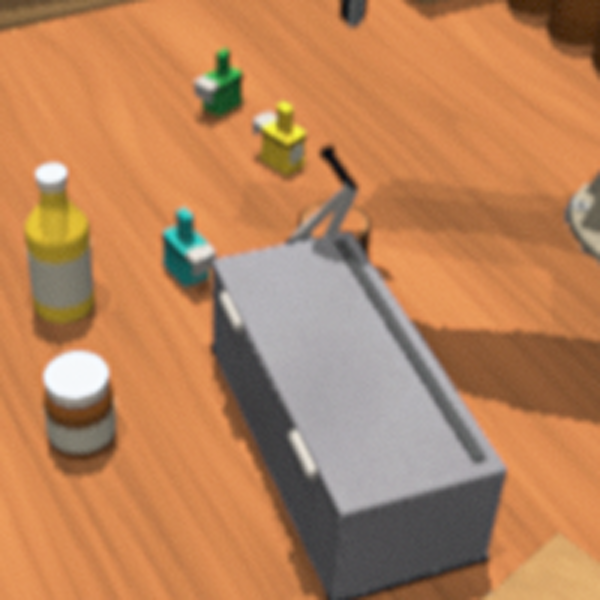

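View pics/t34_raw.png

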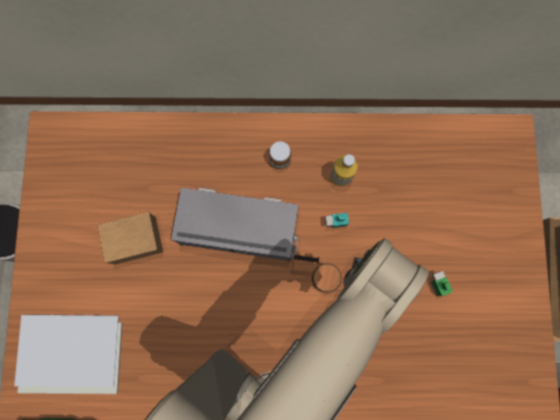

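```bash
python3 -c "
from workcell import workorder
print(workorder.hand_in())"
```

```text
the job is handed in; nothing more can be done
None
```

The job is done and handed in at about 56 s. All four grey carriers hang past the mark, the stay is unlocked and the lid is shut.

**What I did**
- I hung the four carriers on the rail, all on the lid-stay side of the mark, and a picture confirmed that.
- I slid them past the mark together, then drew the knee by its knob past dead centre.
- I pushed the lid down at about 3 N and seated it with about 14 N.

**What went wrong**
- My first slide, dragging the last carrier by its tab, twisted the row and jammed it at about 17 N.
- I backed off and let go. The third carrier was left tilted on the rail, and the fourth was about 5 cm back on the stay side.
- I then pushed the row from behind with closed fingers, low on the body. That righted the third carrier and moved all four past the mark at 8 N or less.

**Last checks**
- **Carriers:** the top view before shutting showed all four hanging upright past the mark. I could not see them after the lid closed.
- **Lid:** the fingertips met the lid at 133 mm, the height of a shut lid, and both cameras show it flush.
- **Other things:** the jar, bottle, carton and the turquoise and green look-alikes look unmoved in the last top view. The yellow look-alike shows only in the scene view, and the roll of tape was partly behind the arm; I saw no sign that either had moved.
- **Disagreements:** before I touched the knob it measured about 7 mm nearer the front than the given dimensions imply. It may have been nudged earlier, but it moved freely. Also, the lid gave no contact force over its last centimetre, so it may have run slightly ahead of the fingers there.

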